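Ready the bobbin winder and its thread spools

ROBOT

A 7-joint arm with a two-finger parallel gripper is mounted at the origin on the work surface. World frame = base frame: x ahead of the robot, y to its left, z up, the work surface at z = 0. Lengths are in m, angles in rad, forces in N, time in s.
With the tool pointing down it reaches from about 0.4 to 0.75 m from the base axis. Payload 19.5 kg.
Tool frame: the origin (TCP) lies midway between the tips of the shut fingers; the grasp point (between the pads) lies 19 mm behind it; z points along the fingers, y is the line along which they close (so a half turn about z gives the same grasp; the last joint's range is limited). The gripper opens to 85 mm and grips with 20 to 120 N. Pads are 22 mm wide; open, the fingers measure 114 mm over their backs; the gripper's body (76 mm by 85 mm) begins 54 mm behind the grasp point. The pads swing forward as they close: fully open they stand 13 mm farther back than shut.
Start: joints at [-1.302, 0.707, -0.028, 1.485, 0.022, 0.951, -0.075], TCP at [0.176, 0.547, 0.231] pointing down, gripper open.
Joint ranges: [-2.71, 2.71], [-0.32, 2.16], [-1.57, 1.52], [0, 2.45], [-1.46, 4.6], [0, 2.02], [-2.83, 2.83]. Speed limits (rad/s): [1.89, 1.89, 2.57, 2.57, 3.01, 3.01, 3.01].

INTERFACE

Orientations are given as [roll, pitch, yaw] about the fixed x, y, z axes, in that order (R = Rz(yaw) Ry(pitch) Rx(roll)).
In Python, from cell import * gives the robot as it stands.
- The arm moves only by the tool play_rows, never from a script. Its argument "deltas" is a list of rows, each a list of 3 entries, a list of its own where there are three numbers: the shift along the tool's x, y, z scaled (see below), then the turn, a rotation vector about the tool's x, y, z scaled (see below), then the opening, from 0 (shut) to 1 (fully open). In form: [[[tx, ty, tz], [rx, ry, rz], claw], ...]. A call has 1 to 8 rows; each row shifts and turns the commanded pose from where the row before left it, along the tool's axes as they then stand; what a row does not reach is not made up. The controller multiplies each number of a shift by 300 mm and each number of a turn by 180 degrees. A row lasts 1/12 s, in which the tool goes at most 41.7 mm and 7.16 degrees, less where a joint would pass 70% of its speed; a pose out of reach is approached as far as the arm can. A call with a number of a shift or a turn outside -1 to 1 is refused whole. A call with a gripper value outside its range is refused whole. The fingers move at their own pace and stop on an object; the grip force is fixed at half the most. Time passes only in rows, so rows that do not move let the fingers close. It gives the time, the measured TCP pose, the force, the opening and the grip force at its end, in the units of the state.
- sense(): the state, without advancing time (a new reading comes with each control period).
- camera(name): name is "scene" or "top"; returns (picture, depth): 400x640x3 uint8, red, green, blue; 400x640 float32, m along the optical axis (not along the pixel's ray), 0 where there is no reading.
- camera_model(name): a dict with "mtx" (3x3 intrinsics, pixels), "dist_coeffs" ([k1, k2, p1, p2, k3] as OpenCV has them; the pictures are not rectified), "rvec" (rotation vector, rad) and "tvec" (3), from world to camera coordinates, as OpenCV has them. Camera axes: x right, y down, z forward; pixel columns grow to the right and rows downward; lengths in m; the calibration is good to about 2 mm. A picture is of the moment at which its call begins. camera_model takes no time and is no camera call.
- hand_in(): hands the job in; it is judged then, once.
The state is a dict: "time_s": time; "q": joint angles; "dq": joint speeds; "effort": joint torques, N m; "tcp_pos": TCP position; "tool_rot": TCP orientation; "ft_force": force on the tool from outside, world axes, zero at the start; "torque": the same for the moment, N m; "finger_gap": opening from 0.0 (shut) to 1.0 (fully open); "grip_force": force on a finger pad.
Only numpy, scipy, OpenCV 4.12 (cv2) and the standard library are available. Lean on these libraries where they do the work, as an engineer would, in place of code of your own. Each camera call takes 0.05 s, during which the arm holds its last target. There are 200 camera calls.

TASK

Get the bobbin winder ready: put the orange cassette in its open bay, then close the bay with the blue hatch, hooking its tongue under the ledge at a tilt and swinging it down until it is fully seated and flush. Also stand every thread spool on its black foot on the mark of its own colour, tipping it up over its weighted foot and keeping the foot on or just above the table rather than picking the spool up into the air; leave the other things on the table where they are.

Things in the scene. Friction and masses are not known exactly. Their poses are not given: they have to be found in the camera images.
- winder: white bobbin winder, fixed, 241 x 150 mm. Origin on the table under the centre of the bay's opening; +x from the open bay towards the raised rear deck, z up. Bay walls' tops at z 75 mm, inner faces: front x -69, sides y +-59. Rails inside them (to x -60 at the front, y +-47 at the sides), tops at z 69, carry the hatch. Rear deck x 85 to 160, z 92, with fittings on it up to z 122 mm
- bay_floor (a point): centre of the bay's floor, 25 mm above the table; axes as the winder's. Room for things on the floor: x -69 to 85 mm, y +-59 mm, with only +-47 mm open between the rails above
- hatch_seat (a point): where the hatch's origin lies when seated (69 mm above the table, centre of the opening); axes as the winder's, hatch +x along winder +x. The seat leaves the hatch about 4 mm of play each way
- ledge_edge (a point): middle of the lower front edge of the blue ledge that overhangs the rear of the bay, at x 70 mm, z 77 mm in the winder's frame. The ledge is 16 mm deep, its top at z 92 mm; the space under it ends at x 85 mm. Between front wall and ledge there are 139 mm, 7 mm too few for plate and tongue, so the hatch cannot go in flat
- hatch: blue hatch plate, 130 (x) x 110 (y) x 6 mm, 0.16 kg, lying flat. Origin: centre of its underside, z up. A steel tongue, 80 mm wide, z 0 to 4 mm, sticks out 16 mm beyond its +x edge (tip at x 81 mm): it goes under the ledge with the other end raised 10 to 25 degrees, then that end is swung down. A black square knob, 24 x 24 mm, stands on its centre, z 6 to 42 mm; seated, the plate's top is level with the bay walls
- cassette: orange bobbin cassette, solid block 70 (x) x 32 (y) x 30 (z) mm, 0.09 kg, lying flat; origin at the centre of its underside
- spool_red: tall red thread spool, 148 mm long, 0.36 to 0.56 kg, most of it in the foot, lying down, axis 25 mm above the table (may be absent). Origin: centre of its foot's outer face; +x runs from foot to top and points up when it stands. Square black foot 50 x 50 x 8 mm; red body 36 mm thick to a square white plate (50 mm) at x 94 to 100 mm; a thin neck; a wooden ball of 36 mm diameter, centre at x 130 mm; lightly gripped, it can turn between the fingers
- spot_red: red round stand mark of 90 mm diameter, printed flat on the table; origin at its centre
- spool_yellow: tall yellow thread spool, 148 mm long, 0.36 to 0.56 kg, most of it in the foot, lying down, axis 25 mm above the table (may be absent). Origin: centre of its foot's outer face; +x runs from foot to top and points up when it stands. Square black foot 50 x 50 x 8 mm; yellow body 36 mm thick to a square white plate (50 mm) at x 94 to 100 mm; a thin neck; a wooden ball of 36 mm diameter, centre at x 130 mm; lightly gripped, it can turn between the fingers
- spot_yellow: yellow round stand mark of 90 mm diameter, printed flat on the table; origin at its centre
- spool_blue: tall blue thread spool, 148 mm long, 0.36 to 0.56 kg, most of it in the foot, lying down, axis 25 mm above the table (may be absent). Origin: centre of its foot's outer face; +x runs from foot to top and points up when it stands. Square black foot 50 x 50 x 8 mm; blue body 36 mm thick to a square white plate (50 mm) at x 94 to 100 mm; a thin neck; a wooden ball of 36 mm diameter, centre at x 130 mm; lightly gripped, it can turn between the fingers
- spot_blue: blue round stand mark of 90 mm diameter, printed flat on the table; origin at its centre
- tape_roll: cardboard tape roll, 68 mm across, 22 mm high; a bystander, origin under its middle
- button_jar: clear button jar with a red lid, 56 mm across, 75 mm high; a bystander, origin under its middle
- pincushion: red pincushion, 76 mm across, 32 mm high; a bystander, origin under its middle
- thread_reel: pale thread reel, 36 mm across, 56 mm high; a bystander, origin under its middle
- ruler: pale ruler 300 x 45 x 5 mm, lying flat; a bystander, origin under its middle
- chalk_brush: brush 170 mm long, lying flat; a bystander, origin under its middle
Not all that is in view belongs to the job. There is more than one size of the spool_blue; the one meant has the size given above.

How it is judged:
On the way, in this order (a step that is already met when the one before it is completed fails the run):
1. the cassette lies in the winder's bay (x of cassette in the frame of winder between -0.06 and 0.08 m and y of cassette in the frame of winder between -0.055 and 0.055 m and z of cassette in the frame of winder between 0.015 and 0.045 m), for 0.2 s.
2. the hatch is seated over the cassette, tongue under the ledge (all of step 1 and x of hatch in the frame of hatch_seat between -0.008 and 0.008 m and y of hatch in the frame of hatch_seat between -0.008 and 0.008 m and z of hatch in the frame of hatch_seat between -0.003 and 0.003 m and angle between the z axis of hatch and the z axis of winder, either way round below 0.03 rad), for 0.2 s.
At the end, for the whole second after the job is handed in: The cassette lies in the bay, the hatch is seated flush over it (within 8 mm sideways, 3 mm in height, 0.03 rad), and every spool present stands upright on its foot (within 0.08 rad) on the table, its foot's centre within 25 mm of the centre of the mark of its colour, at rest (all of step 2 and angle between each of spool_red, spool_yellow, spool_blue's own x axis and vertical below 0.08 rad and horizontal distance between spool_red and spot_red below 0.025 m and height (world z) of each of spool_red, spool_yellow, spool_blue below 0.008 m and linear speed of each of spool_red, spool_yellow, spool_blue below 0.03 m/s and horizontal distance between spool_yellow and spot_yellow below 0.025 m and horizontal distance between spool_blue and spot_blue below 0.025 m); the robot touches nothing.
It fails at once if a bystander is moved more than 30 mm (distance of any of tape_roll, button_jar, pincushion, thread_reel, ruler, chalk_brush from where it was at the start of the episode above 0.03 m).
It fails at once if a spool is picked up: the centre of its foot rises more than 60 mm above the table (height (world z) of any of spool_red, spool_yellow, spool_blue above 0.06 m).
Of spool_red, spool_yellow, spool_blue only 2 to 3 are there at a start; the rules pass over those that are not, and their reading is None.
At some moment in a run one of hatch, cassette, spool_red, spool_yellow, spool_blue may be knocked a few centimetres aside while the robot is not near it.
Once in a run the grip may slacken for a moment while it holds something.
It also fails if it takes over 210 s, if anything falls off the work surface, if the arm or the gripper's body presses on something with over 40 N, if the wrist force passes 120 N, or if a joint passes its speed limit or range.

## Working session

There is one attempt and no reset: what is moved stays moved. The work goes in short steps, Python scripts to look and compute and a tool call to move; the robot and the scene stay as the last step left them, time stands still between calls to the robot, and variables do not carry over. Pictures are saved under pics/ and viewed, at most 14 in all, crops included, and the job is handed in when it is done.

Besides the shell and the picture viewer there is one more tool, called as name([rows], argument=value, ...), one row to a line, values as JSON. play_rows: Moves the arm, as the interface text tells. Its arguments: {"type":"object","properties":{"deltas":{"type":"array"}},"required":["deltas"]}

```bash
mkdir -p pics; ls; cat > h.py <<'E'
from cell import *
import numpy as np, cv2
from scipy.spatial.transform import Rotation as R
def snap(n,f,crop=None,scale=1):
    p,d=camera(n); np.save('/tmp/%s_d.npy'%n,d); np.save('/tmp/%s_p.npy'%n,p)
    save(n,f,crop,scale)
def save(n,f,crop=None,scale=1):
    p=np.load('/tmp/%s_p.npy'%n)
    if crop: u0,v0,u1,v1=crop; p=p[v0:v1,u0:u1]
    cv2.imwrite('pics/'+f,cv2.resize(p[:,:,::-1],None,fx=scale,fy=scale,interpolation=cv2.INTER_CUBIC))
def ray(n,u,v):
    m=camera_model(n); K=np.array(m['mtx']);D=np.array(m['dist_coeffs'])
    Rm=cv2.Rodrigues(np.array(m['rvec'],float))[0];t=np.array(m['tvec'],float).ravel()
    xy=cv2.undistortPoints(np.array([[[u,v]]],float),K,D)[0,0]
    return -Rm.T@t, Rm.T@np.array([xy[0],xy[1],1.])
def atz(n,u,v,z):  # point on plane z
    o,d=ray(n,u,v); return o+d*(z-o[2])/d[2]
def dep(n,u,v):
    o,d=ray(n,u,v); return o+d*np.load('/tmp/%s_d.npy'%n)[int(round(v)),int(round(u))]
E
python3 - <<'E'
from h import *
snap('top','top0.png',scale=1.25); snap('scene','sc0.png',scale=1.25)
s=sense(); print(s)
for n in('top','scene'):
    m=camera_model(n);print(n,ray(n,320,200), m['mtx'])
E
```

```text
pics
{'time_s': 0.1, 'q': array([-1.30171319,  0.70700419, -0.02761412,  1.48489684,  0.0219927 ,
        0.95087231, -0.07547483]), 'dq': array([ 5.34800694e-05, -5.29211805e-04,  1.25115991e-03, -5.05355748e-04,
        6.97681673e-04, -4.10987959e-04, -4.28480485e-04]), 'effort': array([ 1.42693749e-03, -8.84290409e+01,  1.23610396e+00, -2.36459720e+01,
        1.69176440e-02,  4.82294272e-03,  3.96810947e-05]), 'tcp_pos': array([0.17577342, 0.547264  , 0.23090828]), 'tool_rot': array([-3.14071428e+00,  1.92536710e-05,  2.83082653e+00]), 'ft_force': array([ 0.57347444,  0.74831335, -0.18270256]), 'torque': array([ 0.00603766, -0.00810152,  0.00949361]), 'grip_force': 0.0, 'finger_gap': 0.9983127781424492}
top (array([ 0.22414107, -0.05547912,  1.38074394]), array([ 0.20502984, -0.01352604, -0.97884172])) [[503.30102502   0.         310.69669876]
 [  0.         503.30102502 198.43861557]
 [  0.           0.           1.        ]]
scene (array([1.25484   , 0.18292238, 0.77886244]), array([-0.69371902, -0.24872691, -0.67593836])) [[361.20007047   0.         320.03865226]
 [  0.         361.20007047 199.29465589]
 [  0.           0.           1.        ]]
```

View pics/top0.png

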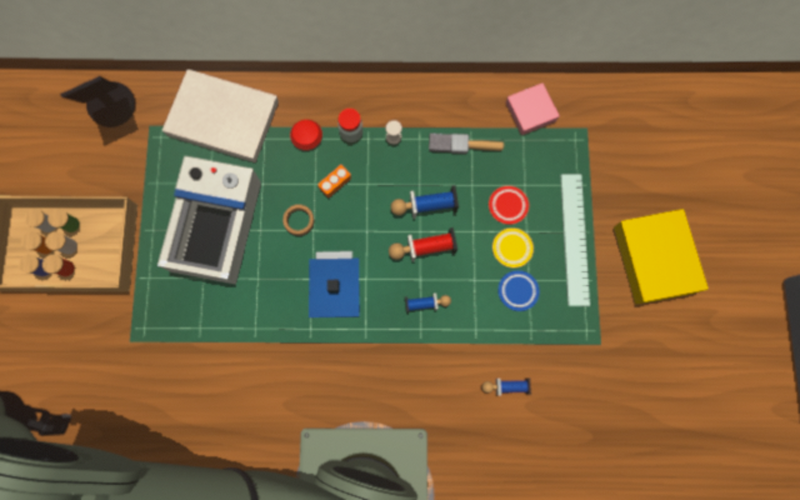

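View pics/sc0.png

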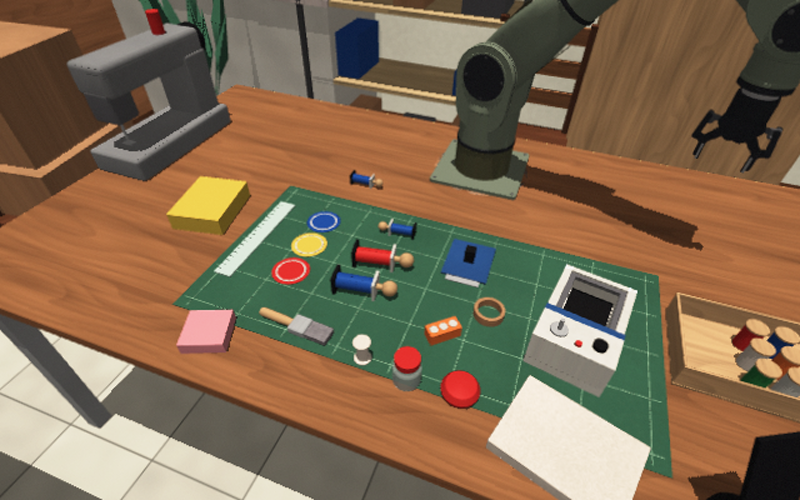

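The top view (800 px wide) shows the winder at (212,220), cassette at (334,180), hatch at (334,287) and red spool at (424,246). There is no yellow spool. The blue spool has three candidates: the long one at (424,203) and short ones at (428,303) and (510,387). The long one fits 148 mm, and I'll confirm that in a crop.

```bash
python3 - <<'E'
from h import *
save('top','c1.png',(120,110,320,260),4); save('top','c2.png',(300,130,480,260),4)
E
```

```text
(no output)
```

View pics/c1.png

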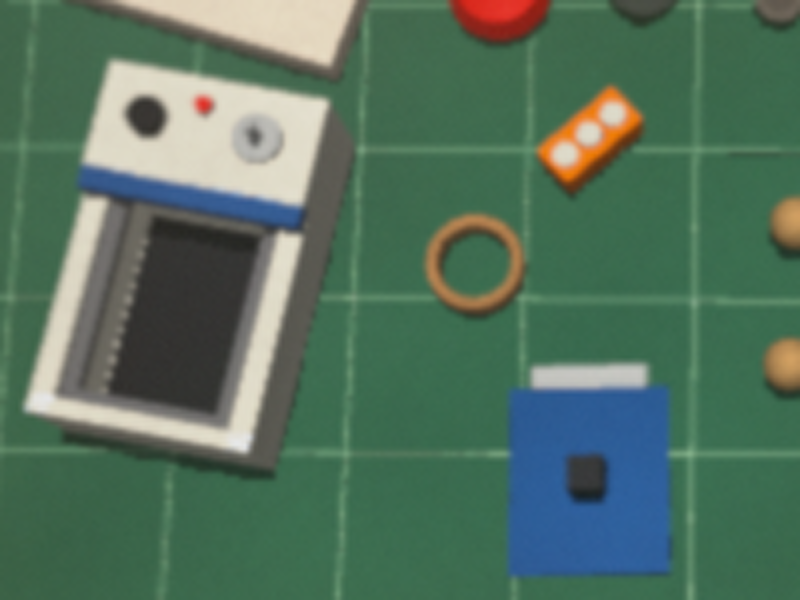

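View pics/c2.png

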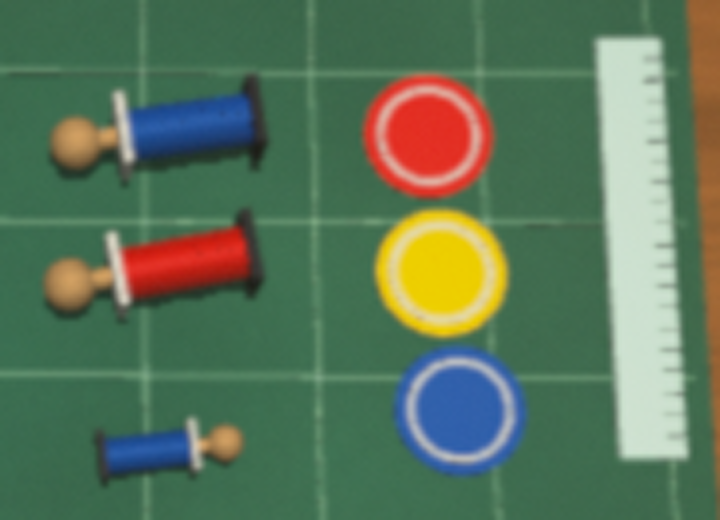

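```bash
cat > m.py <<'E'
from h import *
def c1(x,y,z): return atz('top',120+x/4-.4,110+y/4-.4,z)[:2]
def c2(x,y,z): return atz('top',300+x/4-.4,130+y/4-.4,z)[:2]
def ang(a,b): d=b-a; return np.degrees(np.arctan2(d[1],d[0])), np.linalg.norm(d)
E
python3 - <<'E'
from m import *
np.set_printoptions(precision=4,suppress=True)
bl,br=c1(112,60,.092),c1(328,98,.092); fl,fr=c1(25,408,.075),c1(248,452,.075)
print('winder',bl,br,fl,fr, ang((fl+fr)/2,(bl+br)/2), ang(br,bl),ang(fr,fl))
x=(bl+br)/2-(fl+fr)/2; x/=np.linalg.norm(x); print('origin from rear',(bl+br)/2-.160*x,'from front',(fl+fr)/2+.081*x)
h=[c1(*p,.006) for p in((510,390),(668,388),(672,573),(510,577))]; print('hatch',np.mean(h,0),ang(h[3],h[0]),ang(h[2],h[1]),ang(h[1],h[0]))
print('knob',c1(587,476,.042))
a,b,c=[c1(*p,.030) for p in((566,154),(589,133),(613,113))]; print('cass',a,b,c,ang(a,c))
for n,f,b in(('blue',(255,121),(76,142)),('red',(250,253),(70,285)),('small',(101,457),(226,443))):
    F,B=c2(*f,.025),c2(*b,.025); print(n,F,B,ang(F,B))
for n,p in(('red',(429,136)),('yel',(442,272)),('blue',(460,411))): print('spot',n,c2(*p,0))
for n,p in(('tape',(475,263)),('cush',(500,0))): print(n,c1(*p,.02))
E
```

```text
winder [0.699  0.3917] [0.6732 0.2454] [0.4636 0.4369] [0.4351 0.2892] (np.float64(-10.658290620433952), np.float64(0.24091747579786382)) (np.float64(80.01796095525968), np.float64(0.1485567599292958)) (np.float64(79.0568093354042), np.float64(0.15043795604226595))
origin from rear [0.5289 0.3481] from front [0.5289 0.3481]
hatch [0.4272 0.0711] (np.float64(1.9043241404463456), np.float64(0.129919299617435)) (np.float64(2.1655859298797404), np.float64(0.12865124600269698)) (np.float64(91.0597701563054), np.float64(0.10987750789193218))
knob [0.4253 0.0699]
cass [0.6547 0.0913] [0.6702 0.0756] [0.685 0.059] (np.float64(-46.80582196748277), np.float64(0.04427214480320488))
blue [ 0.6235 -0.1951] [ 0.6077 -0.07  ] (np.float64(97.2247756395818), np.float64(0.1260923583630507))
red [ 0.5289 -0.1903] [ 0.5057 -0.0662] (np.float64(100.61334271626843), np.float64(0.12618724292728006))
small [ 0.3872 -0.0876] [ 0.3972 -0.1721] (np.float64(-83.23250780883018), np.float64(0.08506115437646859))
spot red [ 0.6204 -0.3209]
spot yel [ 0.5216 -0.3268]
spot blue [ 0.4237 -0.3357]
tape [0.5782 0.1538]
cush [0.7729 0.1427]
```

```bash
cat > plan.py <<'E'
from h import *
import json, math
def rot(yaw,tilt=0,ax=0):
    """tool down, x at yaw deg; then tilted by tilt deg about horizontal world axis at heading ax deg"""
    a=np.radians(ax)
    return R.from_rotvec(np.radians(tilt)*np.array([np.cos(a),np.sin(a),0]))*R.from_euler('xyz',[180,0,yaw],degrees=True)
class P:
    def __init__(s):
        t=sense(); s.p=np.array(t['tcp_pos']); s.r=R.from_euler('xyz',t['tool_rot']); s.rows=[]; s.c=round(float(t['finger_gap']),2)
    def row(s,sh,tu):
        sh=np.round(np.array(sh)/.3,4); tu=np.round(np.array(tu)/np.pi,4)
        s.rows.append([(sh+0.).tolist(),(tu+0.).tolist(),s.c])
        s.p=s.p+s.r.apply(sh*.3); s.r=s.r*R.from_rotvec(tu*np.pi)
    def to(s,pos=None,r=None,step=.030,n=None):
        pos=s.p if pos is None else np.array(pos,float); r=s.r if r is None else r
        dr=(s.r.inv()*r).as_rotvec()
        n=n or max(1,math.ceil(np.linalg.norm(pos-s.p)/step),math.ceil(np.degrees(np.linalg.norm(dr))/6))
        p0,r0=s.p,s.r
        for i in range(1,n+1):
            s.row(s.r.inv().apply(p0+(pos-p0)*i/n-s.p),(s.r.inv()*r0*R.from_rotvec(dr*i/n)).as_rotvec())
        return s
    def claw(s,c,n=6):
        s.c=c
        for _ in range(n): s.row([0]*3,[0]*3)
        return s
    def out(s):
        for i in range(0,len(s.rows),8): print(json.dumps(s.rows[i:i+8]).replace(' ',''))
WO=np.array([.529,.348]); WY=-10.6
def W(x,y,z):
    a=np.radians(WY); return np.array([WO[0]+x*np.cos(a)-y*np.sin(a),WO[1]+x*np.sin(a)+y*np.cos(a),z])
E
python3 - <<'E'
from plan import *
p=P();p.c=1
p.to(r=rot(133.2)).to([.670,.0755,.20],step=.035).to([.670,.0755,.0],step=.034).claw(.2,6)
p.out()
E
```

```text
[[[0.0,0.0,0.0],[-0.0001,0.0,0.0322],1],[[0.0,0.0,0.0],[0.0,0.0,0.0322],1],[[0.0,0.0,0.0],[-0.0001,0.0,0.0322],1],[[0.0,0.0,0.0],[0.0,0.0001,0.0323],1],[[0.0,0.0,0.0],[-0.0001,0.0,0.0322],1],[[-0.1137,0.0062,0.0051],[0.0,0.0,0.0],1],[[-0.1137,0.0063,0.0052],[0.0,0.0,0.0],1],[[-0.1137,0.0062,0.0051],[0.0,0.0,0.0],1]]
[[[-0.1137,0.0062,0.0052],[0.0,0.0,0.0],1],[[-0.1137,0.0062,0.0051],[0.0,0.0,0.0],1],[[-0.1137,0.0063,0.0051],[0.0,0.0,0.0],1],[[-0.1137,0.0062,0.0052],[0.0,0.0,0.0],1],[[-0.1137,0.0062,0.0051],[0.0,0.0,0.0],1],[[-0.1137,0.0063,0.0052],[0.0,0.0,0.0],1],[[-0.1137,0.0062,0.0051],[0.0,0.0,0.0],1],[[-0.1137,0.0062,0.0051],[0.0,0.0,0.0],1]]
[[[-0.1137,0.0062,0.0052],[0.0,0.0,0.0],1],[[-0.1138,0.0063,0.0051],[0.0,0.0,0.0],1],[[-0.1137,0.0062,0.0052],[0.0,0.0,0.0],1],[[-0.1137,0.0062,0.0051],[0.0,0.0,0.0],1],[[-0.1137,0.0063,0.0051],[0.0,0.0,0.0],1],[[-0.1137,0.0062,0.0052],[0.0,0.0,0.0],1],[[-0.1137,0.0062,0.0051],[0.0,0.0,0.0],1],[[-0.1137,0.0062,0.0052],[0.0,0.0,0.0],1]]
[[[-0.1137,0.0063,0.0051],[0.0,0.0,0.0],1],[[0.0,0.0,0.1111],[0.0,0.0,0.0],1],[[0.0,0.0,0.1111],[0.0,0.0,0.0],1],[[0.0,0.0,0.1111],[0.0,0.0,0.0],1],[[0.0,-0.0001,0.1112],[0.0,0.0,0.0],1],[[0.0,0.0,0.1111],[0.0,0.0,0.0],1],[[0.0,0.0,0.1111],[0.0,0.0,0.0],1],[[0.0,0.0,0.0],[0.0,0.0,0.0],0.2]]
[[[0.0,0.0,0.0],[0.0,0.0,0.0],0.2],[[0.0,0.0,0.0],[0.0,0.0,0.0],0.2],[[0.0,0.0,0.0],[0.0,0.0,0.0],0.2],[[0.0,0.0,0.0],[0.0,0.0,0.0],0.2],[[0.0,0.0,0.0],[0.0,0.0,0.0],0.2]]
```

play_rows([
  [[0, 0, 0], [0, 0, 0.032], 1],
  [[0, 0, 0], [0, 0, 0.032], 1],
  [[0, 0, 0], [0, 0, 0.032], 1],
  [[0, 0, 0], [0, 0, 0.032], 1],
  [[0, 0, 0], [0, 0, 0.033], 1],
  [[-0.06, 0.003, 0.005], [0, 0, 0], 1],
  [[-0.114, 0.006, 0.005], [0, 0, 0], 1],
  [[-0.114, 0.006, 0.005], [0, 0, 0], 1],
])

```text
time_s: 0.77
tcp_pos: [0.2382, 0.4869, 0.2263]
tool_rot: [-3.141, 0.0, 2.327]
ft_force: [1.5, -0.3, 0.1]
finger_gap: 1.003
grip_force: 0.0
```

play_rows([
  [[-0.114, 0.006, 0.005], [0, 0, 0], 1],
  [[-0.114, 0.006, 0.005], [0, 0, 0], 1],
  [[-0.114, 0.006, 0.005], [0, 0, 0], 1],
  [[-0.114, 0.006, 0.005], [0, 0, 0], 1],
  [[-0.114, 0.006, 0.005], [0, 0, 0], 1],
  [[-0.114, 0.006, 0.005], [0, 0, 0], 1],
  [[-0.114, 0.006, 0.005], [0, 0, 0], 1],
  [[-0.114, 0.006, 0.005], [0, 0, 0], 1],
])

```text
time_s: 1.43
tcp_pos: [0.437, 0.2966, 0.2146]
tool_rot: [-3.141, -0.0, 2.325]
ft_force: [1.5, 0.6, -0.2]
finger_gap: 0.999
grip_force: 0.0
```

play_rows([
  [[-0.114, 0.006, 0.005], [0, 0, 0], 1],
  [[-0.114, 0.006, 0.005], [0, 0, 0], 1],
  [[-0.114, 0.006, 0.005], [0, 0, 0], 1],
  [[-0.114, 0.006, 0.005], [0, 0, 0], 1],
  [[-0.114, 0.006, 0.005], [0, 0, 0], 1],
  [[-0.114, 0.006, 0.005], [0, 0, 0], 1],
  [[-0.1, 0.006, 0.005], [0, 0, 0], 1],
  [[0, 0, 0], [0, 0, 0], 1],
])

```text
time_s: 2.1
tcp_pos: [0.6092, 0.1295, 0.2033]
tool_rot: [-3.14, 0.003, 2.319]
ft_force: [-0.6, -1.1, -0.0]
finger_gap: 1.003
grip_force: 0.0
```

```bash
cat >> plan.py <<'E'
def _out(s):
    from itertools import groupby
    q=[[[round(v,3) for v in a[0]],[round(v,3) for v in a[1]],a[2]] for a in s.rows]
    for k,g in groupby(q,key=lambda a:json.dumps(a)): print(len(list(g)),'x',k.replace(' ',''))
P.out=_out
E
python3 - <<'E'
from plan import *
p=P();p.c=1;print(p.p,p.r.as_euler('xyz',degrees=True))
p.to([.670,.0755,.10],r=rot(133.2),n=4).to([.670,.0755,.0],step=.025).claw(.2,6).out()
E
```

```text
[0.60921498 0.12945887 0.20328109] [-1.79892873e+02  1.49198967e-01  1.32869709e+02]
1 x [[-0.067,0.007,0.086],[-0.0,0.0,-0.001],1]
1 x [[-0.067,0.007,0.086],[-0.0,0.0,-0.0],1]
1 x [[-0.067,0.006,0.086],[-0.0,0.0,-0.001],1]
1 x [[-0.067,0.006,0.086],[-0.0,0.0,-0.0],1]
4 x [[0.0,0.0,0.083],[0.0,0.0,0.0],1]
6 x [[0.0,0.0,0.0],[0.0,0.0,0.0],0.2]
```

play_rows([
  [[-0.067, 0.007, 0.086], [0, 0, -0.001], 1],
  [[-0.067, 0.006, 0.086], [0, 0, 0], 1],
  [[-0.067, 0.007, 0.086], [0, 0, -0.001], 1],
  [[-0.067, 0.006, 0.086], [0, 0, 0], 1],
  [[0, 0, 0], [0, 0, 0], 1],
  [[0, 0, 0], [0, 0, 0], 1],
])

```text
time_s: 2.6
tcp_pos: [0.6667, 0.0813, 0.0993]
tool_rot: [-3.139, -0.001, 2.33]
ft_force: [-0.0, 0.8, 0.1]
finger_gap: 1.001
grip_force: 0.0
```

```bash
python3 - <<'E'
from plan import *
s=sense();print(s['tcp_pos'],np.degrees(s['tool_rot']))
snap('top','c3.png',(220,100,370,220),4)
E
```

```text
[0.66665019 0.08133427 0.0993345 ] [-1.79859495e+02 -8.54447186e-02  1.33503529e+02]
```

View pics/c3.png

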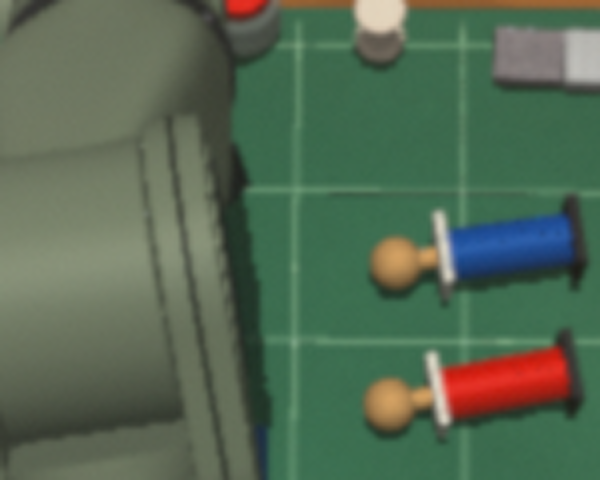

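Blue candidates: the long one (crop 480,245) fits 148 mm, and the other two blues are about 95 mm. The arm hides the cassette, so I'll correct the position and descend.

play_rows([
  [[-0.01, 0, 0.05], [0, 0, 0], 1],
  [[-0.01, 0, 0.07], [0, 0, 0], 1],
  [[-0.002, 0.004, 0.07], [0, 0, 0], 1],
  [[0, 0, 0.07], [0, 0, 0], 1],
  [[0, 0, 0.07], [0, 0, 0], 1],
  [[0, 0, 0], [0, 0, 0], 1],
])

```text
time_s: 3.15
tcp_pos: [0.6708, 0.079, -0.0007]
tool_rot: [-3.139, -0.003, 2.332]
ft_force: [-0.2, -0.6, -1.1]
finger_gap: 1.0
grip_force: 0.0
```

play_rows([
  [[0, 0, 0], [0, 0, 0], 0.2],
  [[0, 0, 0], [0, 0, 0], 0.2],
  [[0, 0, 0], [0, 0, 0], 0.2],
  [[0, 0, 0], [0, 0, 0], 0.2],
  [[0, 0, 0], [0, 0, 0], 0.2],
  [[0, 0, 0], [0, 0, 0], 0.2],
  [[0, 0, 0], [0, 0, 0], 0.2],
  [[0, 0, 0], [0, 0, 0], 0.2],
])

```text
time_s: 3.82
tcp_pos: [0.6732, 0.0783, 0.0035]
tool_rot: [3.14, 0.001, 2.331]
ft_force: [-2.0, -0.6, 10.3]
finger_gap: 0.366
grip_force: 60.6
```

```bash
python3 - <<'E'
from plan import *
p=P();p.c=.2;print(p.p)
t=W(0,0,.20)
p.to(p.p+[0,0,.19],step=.032).to(r=rot(79.4)).to(t,step=.032).out(); print(t)
E
```

```text
[0.67323472 0.07827249 0.00346642]
1 x [[-0.0,0.0,-0.106],[0.0,0.0,0.0],0.2]
1 x [[-0.0,0.0,-0.105],[0.0,0.0,0.0],0.2]
1 x [[-0.0,0.0,-0.106],[0.0,0.0,0.0],0.2]
1 x [[-0.0,0.0,-0.105],[0.0,0.0,0.0],0.2]
1 x [[-0.0,0.0,-0.106],[0.0,0.0,0.0],0.2]
1 x [[-0.0,0.0,-0.105],[0.0,0.0,0.0],0.2]
10 x [[0.0,0.0,0.0],[0.0,0.0,0.03],0.2]
10 x [[0.08,-0.064,-0.002],[0.0,0.0,0.0],0.2]
[0.529 0.348 0.2  ]
```

play_rows([
  [[0, 0, -0.05], [0, 0, 0], 0.2],
  [[0, 0, -0.1], [0, 0, 0], 0.2],
  [[0, 0, -0.1], [0, 0, 0], 0.2],
  [[0, 0, -0.1], [0, 0, 0], 0.2],
  [[0, 0, -0.1], [0, 0, 0], 0.2],
  [[0, 0, -0.1], [0, 0, 0], 0.2],
  [[0, 0, -0.08], [0, 0, 0], 0.2],
  [[0, 0, 0], [0, 0, 0.03], 0.2],
])

```text
time_s: 4.48
tcp_pos: [0.6742, 0.0782, 0.1977]
tool_rot: [3.135, 0.004, 2.239]
ft_force: [0.3, -0.0, -0.7]
finger_gap: 0.362
grip_force: 59.6
```

play_rows([
  [[0, 0, 0], [0, 0, 0.03], 0.2],
  [[0, 0, 0], [0, 0, 0.03], 0.2],
  [[0, 0, 0], [0, 0, 0.03], 0.2],
  [[0, 0, 0], [0, 0, 0.03], 0.2],
  [[0, 0, 0], [0, 0, 0.03], 0.2],
  [[0, 0, 0], [0, 0, 0.03], 0.2],
  [[0, 0, 0], [0, 0, 0.03], 0.2],
  [[0, 0, 0], [0, 0, 0.03], 0.2],
])

```text
time_s: 5.15
tcp_pos: [0.6726, 0.0783, 0.1924]
tool_rot: [3.141, -0.001, 1.478]
ft_force: [0.2, 0.3, -0.8]
finger_gap: 0.367
grip_force: 59.5
```

play_rows([
  [[0, 0, 0], [0, 0, 0.03], 0.2],
  [[0.05, -0.04, 0], [0, 0, 0], 0.2],
  [[0.08, -0.064, 0], [0, 0, 0], 0.2],
  [[0.08, -0.064, 0], [0, 0, 0], 0.2],
  [[0.08, -0.064, 0], [0, 0, 0], 0.2],
  [[0.08, -0.064, 0], [0, 0, 0], 0.2],
  [[0.08, -0.064, 0], [0, 0, 0], 0.2],
  [[0.08, -0.064, 0], [0, 0, 0], 0.2],
])

```text
time_s: 5.82
tcp_pos: [0.5754, 0.2589, 0.1924]
tool_rot: [3.141, -0.001, 1.389]
ft_force: [1.6, -0.0, 0.0]
finger_gap: 0.362
grip_force: 59.6
```

play_rows([
  [[0.08, -0.064, 0], [0, 0, 0], 0.2],
  [[0.08, -0.064, 0], [0, 0, 0], 0.2],
  [[0.08, -0.064, 0], [0, 0, 0], 0.2],
  [[0.03, -0.02, 0], [0, 0, 0], 0.2],
  [[0, 0, 0], [0, 0, 0], 0.2],
  [[0, 0, 0], [0, 0, 0], 0.2],
])

```text
time_s: 6.32
tcp_pos: [0.5285, 0.3486, 0.1919]
tool_rot: [3.141, -0.0, 1.389]
ft_force: [0.3, -0.7, -0.5]
finger_gap: 0.366
grip_force: 59.7
```

```bash
python3 - <<'E'
from plan import *
p=P();p.c=.2;print(p.p,p.r.as_euler('xyz',degrees=True))
p.to(W(0,0,.13),r=rot(79.4),n=4).to(W(0,0,.0315),step=.02).out()
snap('scene','s1.png',(380,80,580,230),4)
E
```

```text
[0.52847508 0.3486418  0.19192486] [ 1.79967888e+02 -1.71918083e-02  7.96023223e+01]
1 x [[-0.001,0.001,0.052],[0.0,0.0,0.0],0.2]
1 x [[-0.0,0.001,0.052],[0.0,0.0,0.0],0.2]
1 x [[-0.001,0.001,0.052],[0.0,-0.0,0.0],0.2]
1 x [[-0.0,0.001,0.052],[0.0,0.0,0.0],0.2]
5 x [[0.0,0.0,0.066],[0.0,0.0,0.0],0.2]
```

View pics/s1.png

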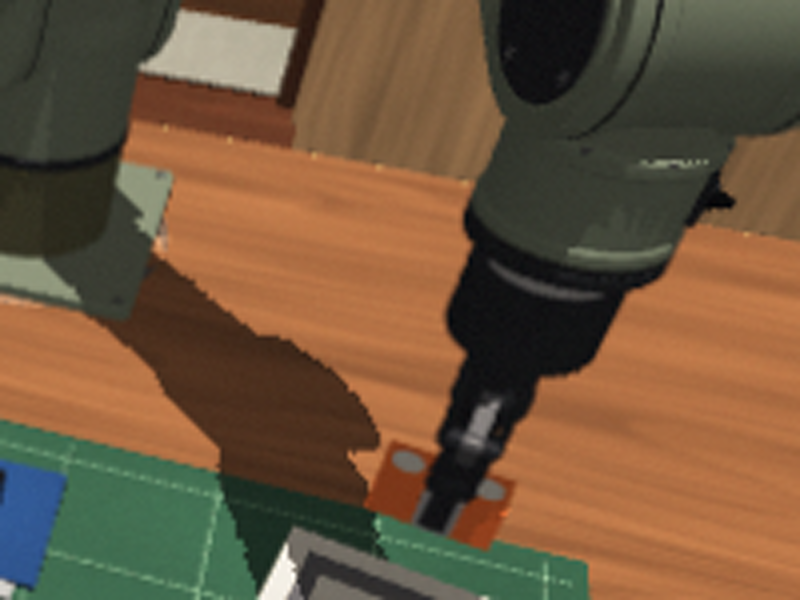

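The crop shows the cassette held square at its middle (440,495), above the bay. Next I'll lower it and release.

play_rows([
  [[-0.001, 0.001, 0.052], [0, 0, 0], 0.2],
  [[0, 0.001, 0.052], [0, 0, 0], 0.2],
  [[-0.001, 0.001, 0.052], [0, 0, 0], 0.2],
  [[0, 0.001, 0.052], [0, 0, 0], 0.2],
  [[0, 0, 0.066], [0, 0, 0], 0.2],
  [[0, 0, 0.066], [0, 0, 0], 0.2],
  [[0, 0, 0.066], [0, 0, 0], 0.2],
  [[0, 0, 0.06], [0, 0, 0], 0.2],
])

```text
time_s: 7.03
tcp_pos: [0.5303, 0.3463, 0.0506]
tool_rot: [3.141, 0.0, 1.387]
ft_force: [0.9, 0.3, -0.6]
finger_gap: 0.365
grip_force: 59.7
```

play_rows([
  [[0, 0, 0.03], [0, 0, 0], 0.2],
  [[0, 0, 0.03], [0, 0, 0], 0.2],
  [[0, 0, 0], [0, 0, 0], 0.2],
  [[0, 0, 0], [0, 0, 0], 0.2],
  [[0, 0, 0], [0, 0, 0], 0.2],
])

```text
time_s: 7.45
tcp_pos: [0.53, 0.348, 0.0343]
tool_rot: [3.141, -0.001, 1.389]
ft_force: [-0.1, 0.5, -0.1]
finger_gap: 0.36
grip_force: 59.6
```

play_rows([
  [[0, 0, 0.01], [0, 0, 0], 0.2],
  [[0, 0, 0], [0, 0, 0], 0.2],
  [[0, 0, 0], [0, 0, 0], 0.6],
  [[0, 0, 0], [0, 0, 0], 0.6],
  [[0, 0, 0], [0, 0, 0], 0.6],
  [[0, 0, 0], [0, 0, 0], 0.6],
  [[0, 0, -0.04], [0, 0, 0], 0.6],
  [[0, 0, -0.06], [0, 0, 0], 0.6],
])

```text
time_s: 8.12
tcp_pos: [0.5289, 0.3475, 0.0601]
tool_rot: [-3.14, 0.002, 1.389]
ft_force: [-0.7, -0.5, 0.2]
finger_gap: 0.601
grip_force: 0.0
```

play_rows([
  [[0, 0, -0.1], [0, 0, 0], 0.6],
  [[0, 0, -0.1], [0, 0, 0], 0.6],
  [[0, 0, -0.1], [0, 0, 0], 0.6],
  [[0, 0, -0.1], [0, 0, 0], 0.6],
  [[0, 0, -0.1], [0, 0, 0], 0.6],
  [[0, 0, -0.05], [0, 0, 0], 0.6],
  [[0, 0, 0], [0, 0, 0], 1],
  [[0, 0, 0], [0, 0, 0], 1],
])

```text
time_s: 8.78
tcp_pos: [0.5296, 0.348, 0.2265]
tool_rot: [3.141, -0.001, 1.389]
ft_force: [0.5, -1.1, -0.7]
finger_gap: 0.862
grip_force: 0.0
```

```bash
python3 - <<'E'
from plan import *
p=P();p.c=1;print(p.p,p.r.as_euler('xyz',degrees=True))
p.to([.45,.16,p.p[2]],step=.035).out()
p.rows=[];p.to(r=rot(181.7)).to([.4265,.0705,.10],step=.033).out()
E
```

```text
[0.52958324 0.34795799 0.22647307] [ 1.79941320e+02 -6.08665024e-02  7.95684064e+01]
6 x [[-0.111,-0.025,-0.0],[0.0,0.0,0.0],1]
18 x [[0.0,0.0,0.0],[0.0,0.0,-0.032],1]
1 x [[0.017,-0.059,0.084],[0.0,0.0,0.0],1]
1 x [[0.018,-0.059,0.084],[0.0,0.0,0.0],1]
2 x [[0.017,-0.059,0.084],[0.0,0.0,0.0],1]
1 x [[0.018,-0.059,0.084],[0.0,0.0,0.0],1]
```

```bash
python3 - <<'E'
from plan import *
p=P();p.c=1
p.to([.45,.16,p.p[2]],step=.035).to(r=rot(91.7)).to([.4265,.0705,.10],step=.033).out()
E
```

```text
6 x [[-0.111,-0.025,-0.0],[0.0,0.0,0.0],1]
3 x [[0.0,0.0,0.0],[0.0,-0.0,-0.022],1]
4 x [[-0.059,-0.017,0.084],[0.0,0.0,0.0],1]
1 x [[-0.059,-0.018,0.084],[0.0,0.0,0.0],1]
```

play_rows([
  [[-0.06, -0.015, 0], [0, 0, 0], 1],
  [[-0.111, -0.025, 0], [0, 0, 0], 1],
  [[-0.111, -0.025, 0], [0, 0, 0], 1],
  [[-0.111, -0.025, 0], [0, 0, 0], 1],
  [[-0.111, -0.025, 0], [0, 0, 0], 1],
  [[-0.111, -0.025, 0], [0, 0, 0], 1],
  [[-0.051, -0.01, 0], [0, 0, -0.022], 1],
  [[0, 0, 0], [0, 0, -0.022], 1],
])

```text
time_s: 9.45
tcp_pos: [0.4477, 0.1563, 0.2253]
tool_rot: [-3.14, 0.002, 1.526]
ft_force: [-0.2, 0.4, 0.0]
finger_gap: 1.0
grip_force: 0.0
```

play_rows([
  [[0, 0, 0], [0, 0, -0.022], 1],
  [[-0.059, -0.017, 0.06], [0, 0, 0], 1],
  [[-0.059, -0.017, 0.084], [0, 0, 0], 1],
  [[-0.059, -0.017, 0.084], [0, 0, 0], 1],
  [[-0.059, -0.017, 0.084], [0, 0, 0], 1],
  [[-0.059, -0.018, 0.084], [0, 0, 0], 1],
  [[0, 0, 0], [0, 0, 0], 1],
  [[0, 0, 0], [0, 0, 0], 1],
])

```text
time_s: 10.12
tcp_pos: [0.4247, 0.0696, 0.1056]
tool_rot: [-3.138, 0.001, 1.594]
ft_force: [0.3, 0.5, 1.4]
finger_gap: 1.003
grip_force: 0.0
```

```bash
python3 - <<'E'
from plan import *
p=P();p.c=1;print(p.p,p.r.as_euler('xyz',degrees=True))
p.to([.4265,.0705,.013],r=rot(91.7),step=.017).out()
snap('scene','s2.png',(300,120,540,300),3.3)
E
```

```text
[0.42465813 0.06961488 0.10560863] [-1.79822146e+02  4.13421516e-02  9.13539132e+01]
4 x [[0.001,0.001,0.051],[-0.0,0.0,-0.0],1]
1 x [[0.0,0.001,0.051],[-0.0,0.0,-0.0],1]
1 x [[0.001,0.001,0.051],[-0.0,0.0,-0.0],1]
```

View pics/s2.png

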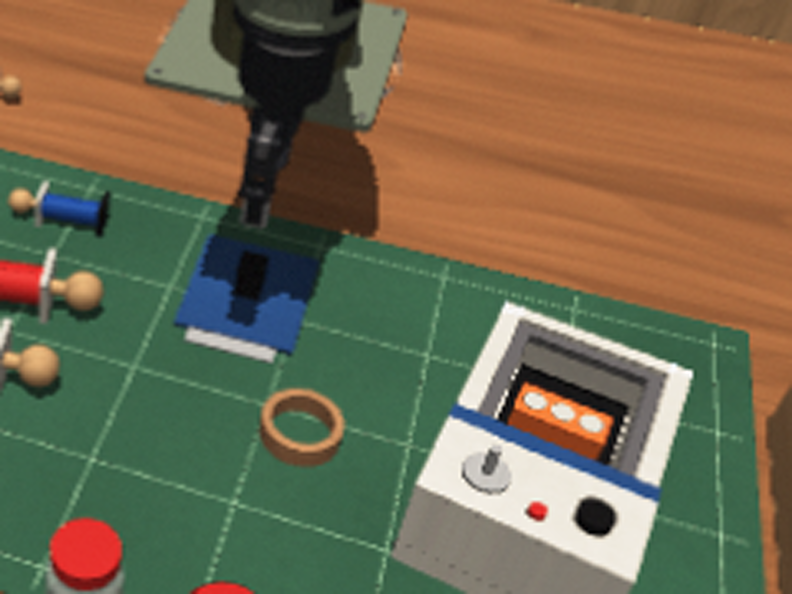

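The cassette lies in the bay at (563,415). The hatch is unmoved, with its knob at (250,275) under the gripper.

play_rows([
  [[0.001, 0.001, 0.051], [0, 0, 0], 1],
  [[0.001, 0.001, 0.051], [0, 0, 0], 1],
  [[0.001, 0.001, 0.051], [0, 0, 0], 1],
  [[0.001, 0.001, 0.051], [0, 0, 0], 1],
  [[0.001, 0.001, 0.051], [0, 0, 0], 1],
  [[0, 0.001, 0.04], [0, 0, 0], 1],
  [[0, 0, 0.01], [0, 0, 0], 1],
  [[0, 0, 0], [0, 0, 0], 0],
])

```text
time_s: 10.83
tcp_pos: [0.4274, 0.0726, 0.0151]
tool_rot: [-3.141, 0.0, 1.597]
ft_force: [0.0, 0.3, 0.3]
finger_gap: 0.88
grip_force: 0.0
```

play_rows([
  [[0, 0, 0], [0, 0, 0], 0],
  [[0, 0, 0], [0, 0, 0], 0],
  [[0, 0, 0], [0, 0, 0], 0],
  [[0, 0, 0], [0, 0, 0], 0],
  [[0, 0, 0], [0, 0, 0], 0],
  [[0, 0, 0], [0, 0, 0], 0],
  [[0, 0, 0], [0, 0, 0], 0],
  [[0, 0, 0], [0, 0, 0], 0],
])

```text
time_s: 11.5
tcp_pos: [0.4277, 0.0721, 0.0157]
tool_rot: [3.14, -0.0, 1.596]
ft_force: [0.4, 0.4, 14.5]
finger_gap: 0.27
grip_force: 59.4
```

```bash
python3 - <<'E'
from plan import *
p=P();p.c=0;print(p.p,p.r.as_euler('xyz',degrees=True))
p.to([p.p[0],p.p[1],.19],step=.03).to(W(-.014,0,.19),r=rot(79.4),step=.03).out()
E
```

```text
[0.4276889  0.07210712 0.01568788] [ 1.79928438e+02 -1.01379087e-02  9.14542841e+01]
6 x [[0.0,0.0,-0.097],[0.0,0.0,0.0],0]
1 x [[0.092,0.032,0.0],[0.0,0.0,0.007],0]
1 x [[0.093,0.03,0.0],[0.0,0.0,0.007],0]
1 x [[0.093,0.028,0.0],[0.0,0.0,0.007],0]
1 x [[0.094,0.026,0.0],[0.0,0.0,0.007],0]
1 x [[0.094,0.024,0.0],[0.0,0.0,0.007],0]
1 x [[0.095,0.022,0.0],[0.0,-0.0,0.007],0]
1 x [[0.095,0.02,0.0],[0.0,0.0,0.007],0]
1 x [[0.096,0.018,0.0],[0.0,0.0,0.007],0]
1 x [[0.096,0.016,0.0],[0.0,0.0,0.007],0]
1 x [[0.096,0.014,0.0],[0.0,0.0,0.007],0]
```

play_rows([
  [[0, 0, -0.04], [0, 0, 0], 0],
  [[0, 0, -0.08], [0, 0, 0], 0],
  [[0, 0, -0.1], [0, 0, 0], 0],
  [[0, 0, -0.1], [0, 0, 0], 0],
  [[0, 0, -0.1], [0, 0, 0], 0],
  [[0, 0, -0.1], [0, 0, 0], 0],
  [[0, 0, -0.08], [0, 0, 0], 0],
  [[0, 0, 0], [0, 0, 0], 0],
])

```text
time_s: 12.17
tcp_pos: [0.4283, 0.0722, 0.1987]
tool_rot: [3.136, -0.001, 1.596]
ft_force: [0.0, -0.6, -2.4]
finger_gap: 0.27
grip_force: 59.7
```

play_rows([
  [[0.05, 0.018, 0], [0, 0, 0.007], 0],
  [[0.092, 0.03, 0], [0, 0, 0.007], 0],
  [[0.093, 0.028, 0], [0, 0, 0.007], 0],
  [[0.094, 0.026, 0], [0, 0, 0.007], 0],
  [[0.094, 0.024, 0], [0, 0, 0.007], 0],
  [[0.095, 0.022, 0], [0, 0, 0.007], 0],
  [[0.095, 0.02, 0], [0, 0, 0.007], 0],
  [[0.096, 0.018, 0], [0, 0, 0.007], 0],
])

```text
time_s: 12.83
tcp_pos: [0.4949, 0.2829, 0.1943]
tool_rot: [-3.141, 0.001, 1.419]
ft_force: [-0.2, -0.6, -2.8]
finger_gap: 0.27
grip_force: 59.5
```

play_rows([
  [[0.096, 0.016, 0], [0, 0, 0.007], 0],
  [[0.096, 0.014, 0], [0, 0, 0.007], 0],
  [[0.04, 0.006, 0], [0, 0, 0], 0],
  [[0, 0, 0], [0, 0, 0], 0],
  [[0, 0, 0], [0, 0, 0], 0],
])

```text
time_s: 13.25
tcp_pos: [0.5169, 0.3482, 0.1938]
tool_rot: [-3.141, 0.001, 1.377]
ft_force: [-0.7, -0.7, -1.7]
finger_gap: 0.267
grip_force: 59.5
```

```bash
cat >> plan.py <<'E'
def hatch_tool(X,Z,tilt,y=0.,dx=.0016,dz=.0157):
    """tool pose for hatch origin at winder (X,y,Z), -x end raised by tilt deg"""
    r=rot(79.4,tilt,90+WY)          # tilt about winder +y
    rh=R.from_euler('z',WY,degrees=True)*R.from_euler('y',tilt,degrees=True)
    # tool origin in hatch frame: y +dx, z dz (tool x ~ hatch y)
    return W(X,y,Z)+rh.apply([0,dx,dz]), r
E
python3 - <<'E'
from plan import *
p=P();p.c=0;print(p.p,p.r.as_euler('xyz',degrees=True), sense()['finger_gap'])
p.to(*hatch_tool(-.016,.15,15)).to(*hatch_tool(-.016,.088,15),step=.016).out()
snap('scene','s3.png',(370,100,560,250),4)
E
```

```text
[0.51690504 0.3481752  0.19383234] [-1.79944388e+02  7.79020265e-02  7.88803613e+01] 0.26702123946290807
1 x [[0.004,0.0,0.032],[0.028,0.0,-0.001],0]
1 x [[0.004,0.003,0.032],[0.028,0.0,-0.001],0]
1 x [[0.004,0.005,0.031],[0.028,0.0,-0.001],0]
4 x [[0.0,0.013,0.05],[0.0,0.0,0.0],0]
```

View pics/s3.png

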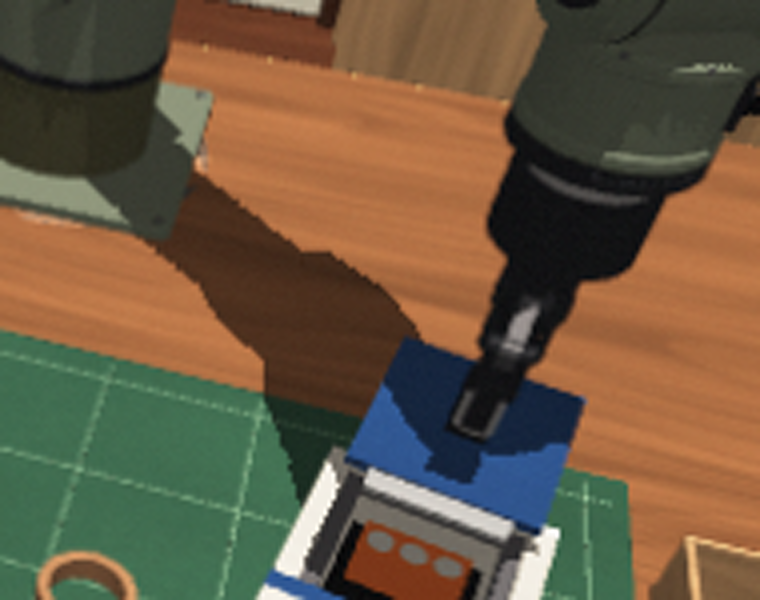

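The hatch is held level, with its plate corners at (405,338), (583,400), (543,530) and (347,460). I'll check its offset in the grip.

```bash
python3 - <<'E'
from plan import *
q=[atz('scene',370+x/4-.4,100+y/4-.4,.184)[:2] for x,y in((405,338),(583,400),(543,531),(347,460))]
s=sense(); a=np.radians(78.9)
c=np.mean(q,0)-s['tcp_pos'][:2]; print('centre off along tool x',c@[np.cos(a),np.sin(a)],'along hatch x',c@[np.sin(a),-np.cos(a)])
from math import *
for i,j in((0,3),(1,2),(1,0),(2,3)): d=q[j]-q[i]; print(degrees(atan2(d[1],d[0])),hypot(*d))
E
```

```text
centre off along tool x -0.0025553003192902214 along hatch x 0.0005890515865080251
-10.679010225261246 0.13217762762182653
-10.366383479813049 0.12820385443036467
-101.39758025144087 0.10791334379497888
-99.29583096380216 0.10863603533703348
```

play_rows([
  [[0.005, 0, 0.032], [0.028, 0, -0.001], 0],
  [[0.005, 0.003, 0.032], [0.028, 0, -0.001], 0],
  [[0.005, 0.005, 0.031], [0.028, 0, -0.001], 0],
  [[0, 0.013, 0.05], [0, 0, 0], 0],
  [[0, 0.013, 0.05], [0, 0, 0], 0],
  [[0, 0.01, 0.04], [0, 0, 0], 0],
  [[0, 0, 0], [0, 0, 0], 0],
  [[0, 0, 0], [0, 0, 0], 0],
])

```text
time_s: 13.97
tcp_pos: [0.5174, 0.3526, 0.1231]
tool_rot: [-2.877, -0.001, 1.385]
ft_force: [-0.3, 0.1, -0.6]
finger_gap: 0.27
grip_force: 59.8
```

```bash
sed -i 's/dx=.0016/dx=.002/' plan.py; cat >> plan.py <<'E'
def hatch_now(dx=.002,dz=.0157):
    s=sense(); r=R.from_euler('xyz',s['tool_rot']); w=R.from_euler('z',WY,degrees=True)
    rh=w.inv()*r*R.from_euler('xyz',[180,0,90],degrees=True).inv()
    o=w.inv().apply(s['tcp_pos']-np.array([*WO,0]))-rh.apply([0,dx,dz])
    print('hatch in winder mm',np.round(o*1e3,1),'rpy',np.round(rh.as_euler('xyz',degrees=True),2),s['ft_force'].round(1),s['finger_gap'])
E
python3 - <<'E'
from plan import *
hatch_now();p=P();p.c=0
p.to(*hatch_tool(-.016,.088,15),n=2).out()
p.rows=[];p.to(*hatch_tool(.001,.088,15),n=4).out()
E
```

```text
hatch in winder mm [-16.3   0.4 108. ] rpy [ 0.04 15.13 -0.02] [-0.3  0.1 -0.6] 0.2703023616068019
1 x [[-0.001,0.009,0.032],[-0.0,-0.0,-0.0],0]
1 x [[-0.001,0.009,0.032],[-0.0,-0.0,0.0],0]
4 x [[0.0,0.014,-0.004],[0.0,0.0,0.0],0]
```

play_rows([
  [[0, 0.007, 0.025], [0, 0, 0], 0],
  [[0, 0.007, 0.025], [0, 0, 0], 0],
  [[-0.002, 0.004, 0.014], [0, 0, 0], 0],
  [[0, 0, 0], [0, 0, 0], 0],
  [[0, 0, 0], [0, 0, 0], 0],
])

```text
time_s: 14.38
tcp_pos: [0.5175, 0.3522, 0.1029]
tool_rot: [-2.877, -0.001, 1.386]
ft_force: [-0.1, -0.2, -2.1]
finger_gap: 0.27
grip_force: 59.8
```

play_rows([
  [[0, 0.014, -0.004], [0, 0, 0], 0],
  [[0, 0.014, -0.004], [0, 0, 0], 0],
  [[0, 0.014, -0.004], [0, 0, 0], 0],
  [[0, 0.012, -0.003], [0, 0, 0], 0],
  [[0, 0, 0], [0, 0, 0], 0],
  [[0, 0, 0], [0, 0, 0], 0],
])

```text
time_s: 14.88
tcp_pos: [0.5343, 0.349, 0.103]
tool_rot: [-2.878, -0.001, 1.385]
ft_force: [0.5, 0.7, -2.6]
finger_gap: 0.265
grip_force: 59.8
```

```bash
python3 - <<'E'
from plan import *
hatch_now();p=P();p.c=0
for X,Z,t in((.002,.085,12),(.002,.081,9),(.0015,.077,6),(.001,.073,3),(.0005,.0695,0)): p.to(*hatch_tool(X,Z,t),n=1)
p.out()
snap('scene','s4.png',(400,130,560,250),4)
E
```

```text
hatch in winder mm [ 0.9  0.  87.9] rpy [ 7.000e-02  1.512e+01 -1.000e-02] [ 0.5  0.7 -2.6] 0.26470768363661074
1 x [[0.0,0.003,0.008],[-0.017,-0.0,-0.0],0]
1 x [[0.0,0.0,0.013],[-0.017,0.0,0.0],0]
1 x [[0.0,-0.002,0.013],[-0.017,0.0,0.0],0]
1 x [[0.0,-0.003,0.013],[-0.017,0.0,0.0],0]
1 x [[0.0,-0.004,0.012],[-0.017,0.0,0.0],0]
```

View pics/s4.png

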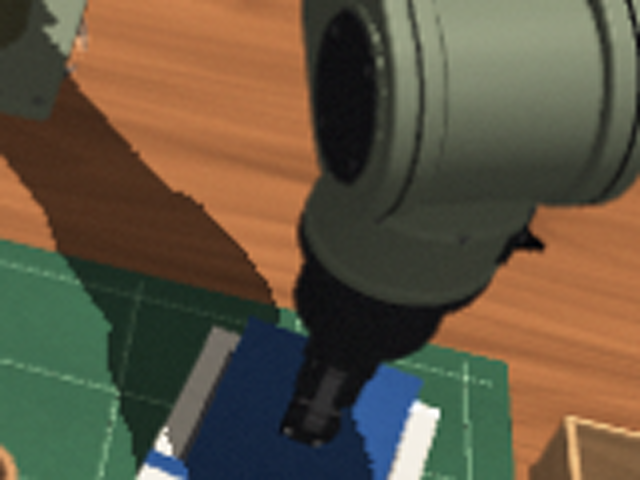

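The crop shows the tilted plate between the side walls with its tongue edge at the blue ledge (160,465), and no contact force. Next I'll swing it down.

play_rows([
  [[0, 0.003, 0.008], [-0.017, 0, 0], 0],
  [[0, 0, 0.013], [-0.017, 0, 0], 0],
  [[0, -0.002, 0.013], [-0.017, 0, 0], 0],
  [[0, -0.003, 0.013], [-0.017, 0, 0], 0],
  [[0, 0, 0], [0, 0, 0], 0],
])

```text
time_s: 15.35
tcp_pos: [0.5292, 0.3511, 0.0892]
tool_rot: [-3.092, -0.001, 1.388]
ft_force: [-0.1, 1.4, -1.4]
finger_gap: 0.267
grip_force: 59.8
```

play_rows([
  [[0, -0.004, 0.012], [-0.016, 0, 0], 0],
  [[0, 0, 0], [0, 0, 0], 0],
  [[0, 0, 0], [0, 0, 0], 0],
])

```text
time_s: 15.6
tcp_pos: [0.5295, 0.3503, 0.0858]
tool_rot: [-3.139, -0.001, 1.386]
ft_force: [0.5, 0.7, -1.4]
finger_gap: 0.265
grip_force: 59.9
```

```bash
python3 - <<'E'
from plan import *
hatch_now();p=P();p.c=0
p.to(*hatch_tool(.0005,.069,0),n=2).out()
E
```

```text
hatch in winder mm [ 0.1  0.4 70.1] rpy [0.05 0.14 0.02] [ 0.5  0.7 -1.4] 0.26497494791420945
2 x [[-0.001,0.001,0.002],[-0.0,-0.0,0.0],0]
```

Down 2 mm more to seat, open, lift away, then look from above.

play_rows([
  [[0, 0, 0.005], [0, 0, 0], 0],
  [[0, 0, 0.003], [0, 0, 0], 0],
  [[0, 0, 0], [0, 0, 0], 1],
  [[0, 0, 0], [0, 0, 0], 1],
  [[0, 0, 0], [0, 0, 0], 1],
  [[0, 0, 0], [0, 0, 0], 1],
  [[0, 0, 0], [0, 0, 0], 1],
  [[0, 0, -0.04], [0, 0, 0], 1],
])

```text
time_s: 16.27
tcp_pos: [0.529, 0.3495, 0.0938]
tool_rot: [-3.139, 0.001, 1.385]
ft_force: [-0.3, -1.2, -0.8]
finger_gap: 1.003
grip_force: 0.0
```

play_rows([
  [[0, 0, -0.08], [0, 0, 0], 1],
  [[0, 0, -0.1], [0, 0, 0], 1],
  [[0, 0, -0.1], [0, 0, 0], 1],
  [[0, 0, -0.1], [0, 0, 0], 1],
  [[0, 0, -0.03], [0, 0, 0], 1],
  [[-0.06, 0, 0], [0, 0, 0], 1],
  [[-0.12, 0, 0], [0, 0, 0], 1],
  [[-0.12, 0, 0], [0, 0, 0], 1],
])

```text
time_s: 16.93
tcp_pos: [0.5125, 0.2608, 0.2186]
tool_rot: [3.141, -0.001, 1.387]
ft_force: [0.7, -1.1, -0.5]
finger_gap: 1.001
grip_force: 0.0
```

play_rows([
  [[-0.12, 0, 0], [0, 0, 0], 1],
  [[-0.12, 0, 0], [0, 0, 0], 1],
  [[-0.12, 0, 0], [0, 0, 0], 1],
  [[-0.12, 0, 0], [0, 0, 0], 1],
  [[-0.06, 0, 0], [0, 0, 0], 1],
  [[0, 0, 0], [0, 0, 0], 1],
  [[0, 0, 0], [0, 0, 0], 1],
])

```text
time_s: 17.52
tcp_pos: [0.4835, 0.1015, 0.2187]
tool_rot: [3.141, -0.002, 1.384]
ft_force: [-0.4, 0.3, -0.0]
finger_gap: 0.998
grip_force: 0.0
```

```bash
python3 - <<'E'
from plan import *
print(sense()['tcp_pos'])
snap('scene','s5.png',(250,120,540,300),2.75)
snap('top','t5.png')
a=[np.round(dep('top',u,v),4) for u,v in ((163,165),(163,200),(150,185),(176,185),(150,195),(168,205))]; print(np.array(a))
E
```

```text
[0.48351412 0.10154395 0.21872889]
[[0.5921 0.3492 0.0721]
 [0.361  0.145  0.722 ]
 [0.5353 0.3782 0.0775]
 [0.3883 0.1368 0.6943]
 [0.5085 0.3769 0.0755]
 [0.3514 0.1338 0.7361]]
```

View pics/s5.png

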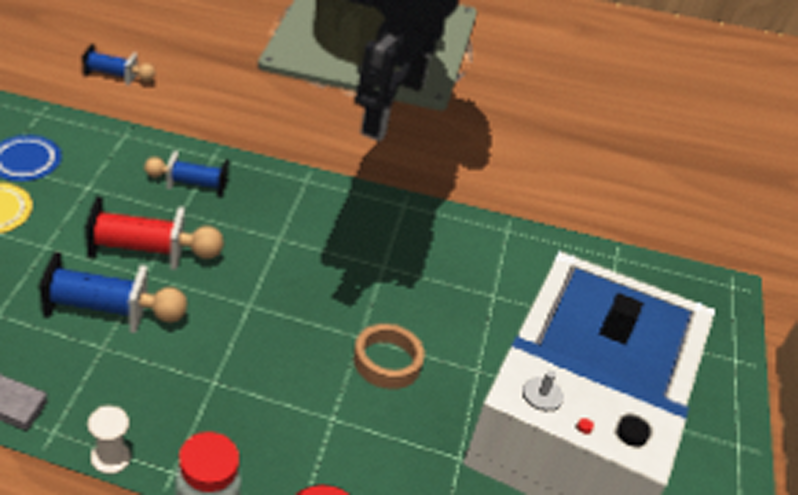

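The hatch sits flush in the bay at (620,325), and the spools are unmoved: red at (150,235), blue at (110,290). I'll take red by its ball.

```bash
python3 - <<'E'
from plan import *
p=P();p.c=1
p.to([.5057,-.0662,.12],r=rot(100.6),n=8).out()
E
```

```text
1 x [[-0.068,0.022,0.041],[0.0,-0.0,-0.015],1]
1 x [[-0.069,0.019,0.041],[0.0,0.0,-0.015],1]
1 x [[-0.069,0.016,0.041],[0.0,-0.0,-0.015],1]
1 x [[-0.07,0.013,0.041],[0.0,-0.0,-0.015],1]
1 x [[-0.071,0.009,0.041],[0.0,0.0,-0.015],1]
1 x [[-0.071,0.006,0.041],[0.0,-0.0,-0.015],1]
1 x [[-0.071,0.003,0.041],[0.0,-0.0,-0.015],1]
1 x [[-0.071,-0.001,0.041],[0.0,0.0,-0.015],1]
```

play_rows([
  [[-0.068, 0.022, 0.041], [0, 0, -0.015], 1],
  [[-0.069, 0.019, 0.041], [0, 0, -0.015], 1],
  [[-0.069, 0.016, 0.041], [0, 0, -0.015], 1],
  [[-0.07, 0.013, 0.041], [0, 0, -0.015], 1],
  [[-0.071, 0.009, 0.041], [0, 0, -0.015], 1],
  [[-0.071, 0.006, 0.041], [0, 0, -0.015], 1],
  [[-0.071, 0.003, 0.041], [0, 0, -0.015], 1],
  [[-0.071, 0, 0.041], [0, 0, -0.015], 1],
])

```text
time_s: 18.28
tcp_pos: [0.5069, -0.0671, 0.1187]
tool_rot: [3.141, -0.001, 1.766]
ft_force: [-0.6, -1.5, 0.3]
finger_gap: 1.004
grip_force: 0.0
```

play_rows([
  [[0, 0, 0], [0, 0, 0], 1],
  [[0, 0, 0], [0, 0, 0], 1],
])

```text
time_s: 18.45
tcp_pos: [0.5065, -0.0671, 0.1189]
tool_rot: [-3.141, -0.001, 1.762]
ft_force: [-0.4, -0.1, 0.5]
finger_gap: 1.002
grip_force: 0.0
```

```bash
python3 - <<'E'
from plan import *
p=P();p.c=1;print(p.p,p.r.as_euler('xyz',degrees=True))
p.to([.5057,-.0662,.007],r=rot(100.6),step=.02).out()
E
```

```text
[ 0.5064859  -0.06706345  0.11891823] [-1.79971223e+02 -8.56691572e-02  1.00930487e+02]
1 x [[0.001,-0.0,0.062],[0.0,-0.0,0.0],1]
1 x [[0.0,-0.0,0.062],[-0.0,-0.0,0.0],1]
1 x [[0.001,-0.0,0.062],[0.0,0.0,0.0],1]
2 x [[0.001,-0.0,0.062],[0.0,-0.0,0.0],1]
1 x [[0.001,-0.0,0.062],[-0.0,-0.0,0.0],1]
```

play_rows([
  [[0.001, 0, 0.062], [0, 0, 0], 1],
  [[0, 0, 0.062], [0, 0, 0], 1],
  [[0.001, 0, 0.062], [0, 0, 0], 1],
  [[0.001, 0, 0.062], [0, 0, 0], 1],
  [[0, 0, 0.062], [0, 0, 0], 1],
  [[0, 0, 0.062], [0, 0, 0], 1],
  [[0, 0, 0], [0, 0, 0], 1],
  [[0, 0, 0], [0, 0, 0], 0],
])

```text
time_s: 19.12
tcp_pos: [0.5063, -0.0649, 0.008]
tool_rot: [-3.141, -0.002, 1.764]
ft_force: [-0.6, 0.4, 0.9]
finger_gap: 0.885
grip_force: 0.0
```

play_rows([
  [[0, 0, 0], [0, 0, 0], 0],
  [[0, 0, 0], [0, 0, 0], 0],
  [[0, 0, 0], [0, 0, 0], 0],
  [[0, 0, 0], [0, 0, 0], 0],
  [[0, 0, 0], [0, 0, 0], 0],
  [[0, 0, 0], [0, 0, 0], 0],
  [[0, 0, 0], [0, 0, 0], 0],
])

```text
time_s: 19.7
tcp_pos: [0.5069, -0.0659, 0.0088]
tool_rot: [3.14, -0.001, 1.763]
ft_force: [-0.2, 2.8, 11.5]
finger_gap: 0.39
grip_force: 58.4
```

play_rows([
  [[-0.006, 0, -0.025], [0, 0, 0], 0],
  [[-0.009, 0, -0.03], [0, 0, 0], 0],
  [[-0.011, 0, -0.03], [0, 0, 0], 0],
  [[-0.013, 0, -0.03], [0, 0, 0], 0],
  [[-0.015, 0, -0.03], [0, 0, 0], 0],
  [[0, 0, 0], [0, 0, 0], 0],
  [[0, 0, 0], [0, 0, 0], 0],
])

```text
time_s: 20.28
tcp_pos: [0.5096, -0.0824, 0.0518]
tool_rot: [3.14, -0.001, 1.762]
ft_force: [-0.4, -0.4, -2.8]
finger_gap: 0.388
grip_force: 59.8
```

```bash
python3 - <<'E'
from plan import *
print(sense()['tcp_pos'],sense()['torque'])
snap('scene','s6.png',(220,90,420,240),4)
E
```

```text
[ 0.50960358 -0.08244641  0.05181207] [ 0.00287365 -0.05981927 -0.02310434]
```

View pics/s6.png

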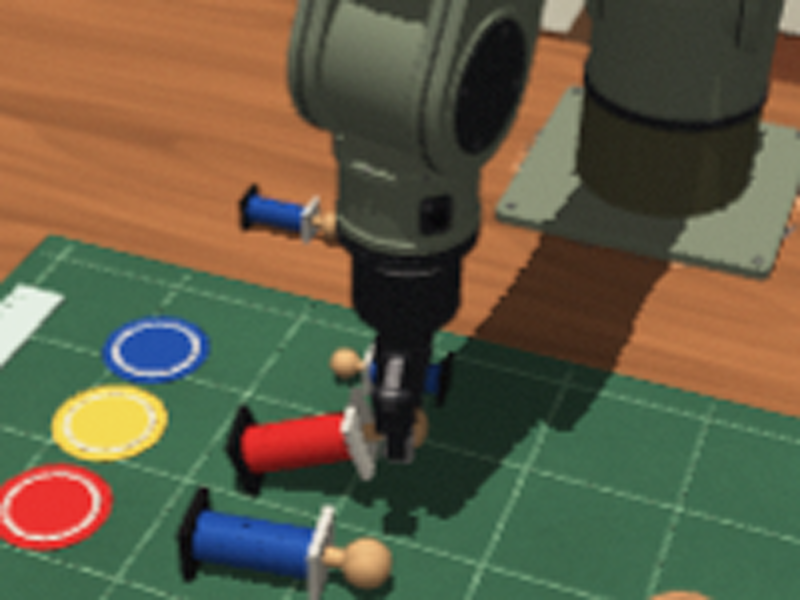

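The fingers hold the ball at (400,430). The red spool has turned between them, and its foot (240,450) is still on the table. I'll continue the arc.

play_rows([
  [[-0.017, 0, -0.025], [0, 0, 0], 0],
  [[-0.018, 0, -0.025], [0, 0, 0], 0],
  [[-0.021, 0, -0.023], [0, 0, 0], 0],
  [[-0.021, 0, -0.023], [0, 0, 0], 0],
  [[-0.024, 0, -0.02], [0, 0, 0], 0],
  [[-0.024, 0, -0.02], [0, 0, 0], 0],
  [[-0.026, 0, -0.016], [0, 0, 0], 0],
  [[-0.026, 0, -0.016], [0, 0, 0], 0],
])

```text
time_s: 21.0
tcp_pos: [0.5196, -0.1352, 0.1022]
tool_rot: [3.141, -0.001, 1.762]
ft_force: [-0.4, -0.3, -5.6]
finger_gap: 0.389
grip_force: 60.0
```

play_rows([
  [[-0.028, 0, -0.012], [0, 0, 0], 0],
  [[-0.028, 0, -0.012], [0, 0, 0], 0],
  [[-0.03, 0, -0.008], [0, 0, 0], 0],
  [[-0.03, 0, -0.008], [0, 0, 0], 0],
  [[-0.03, 0, -0.004], [0, 0, 0], 0],
  [[-0.031, 0, -0.004], [0, 0, 0], 0],
  [[0, 0, 0], [0, 0, 0], 0],
  [[0, 0, 0], [0, 0, 0], 0],
])

```text
time_s: 21.67
tcp_pos: [0.5295, -0.1868, 0.1158]
tool_rot: [3.141, -0.001, 1.762]
ft_force: [-0.2, 0.2, -4.9]
finger_gap: 0.39
grip_force: 60.2
```

```bash
python3 - <<'E'
from plan import *
print(sense()['tcp_pos'],sense()['ft_force'])
snap('scene','s7.png',(220,90,420,240),4)
E
```

```text
[ 0.52946867 -0.18675163  0.11578747] [-0.20692607  0.23504269 -4.90803145]
```

View pics/s7.png

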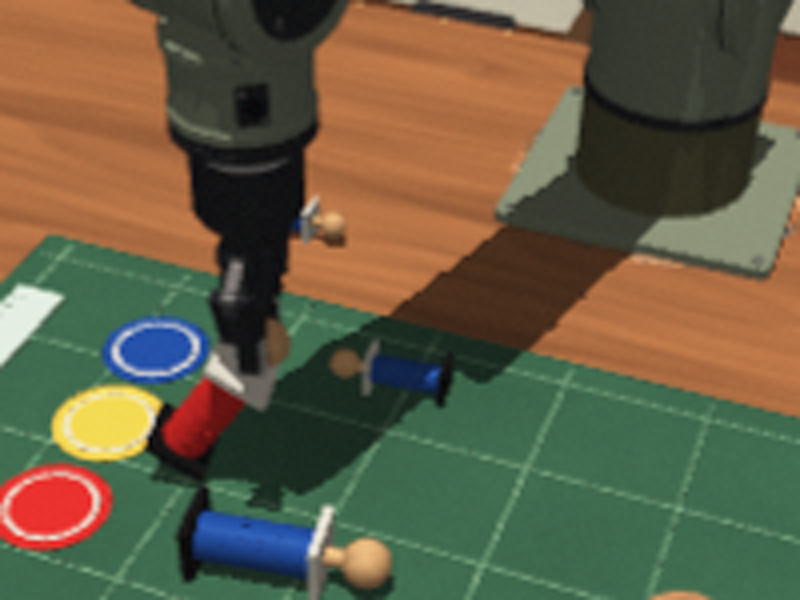

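The red spool stands at about 50°, with the ball at (270,345) and the foot at (180,450). Pad friction stopped it turning further. I'll measure the tilt by depth.

```bash
cat >> plan.py <<'E'
def body_axis(col,ball,box):
    """axis of a coloured body from scene depth: centre of visible surface pushed in along the view ray"""
    p=np.load('/tmp/scene_p.npy').astype(int); u0,v0,u1,v1=box
    m=np.zeros(p.shape[:2],bool); q=p[v0:v1,u0:u1]
    o={'red':0,'blue':2}[col]; k=[i for i in range(3) if i!=o]
    m[v0:v1,u0:u1]=(q[...,o]>70)&(q[...,o]>1.8*q[...,k].max(-1))
    m=cv2.erode(m.astype(np.uint8),np.ones((3,3)))
    P_=np.array([dep('scene',u,v) for v,u in zip(*np.nonzero(m))])
    c,_=ray('scene',0,0); med=np.median(P_,0); P_=P_[np.linalg.norm(P_-med,axis=1)<.08]
    a=np.linalg.svd(P_-P_.mean(0))[2][0]; a*=np.sign(a[2]+1e-9)
    v=c-P_.mean(0); v-=a*(a@v); v/=np.linalg.norm(v); mid=P_.mean(0)-.0155*v
    b=np.array(ball)-mid; L=np.linalg.norm(b); b/=L
    print(len(P_),'svd axis tilt from vertical',np.degrees(np.arccos(a[2])).round(1),'head',np.degrees(np.arctan2(a[1],a[0])).round(1),'| ball-mid tilt',np.degrees(np.arccos(b[2])).round(1),'head',np.degrees(np.arctan2(b[1],b[0])).round(1),'L',L.round(3),'foot centre',(np.array(ball)-.13*b).round(3))
E
python3 - <<'E'
from plan import *
s=sense(); r=R.from_euler('xyz',s['tool_rot']); ball=s['tcp_pos']-r.apply([0,0,.0165])
body_axis('red',ball,(255,180,285,210))
E
```

```text
156 svd axis tilt from vertical 37.0 head 99.8 | ball-mid tilt 31.0 head 103.1 L 0.082 foot centre [ 0.545 -0.251  0.021]
```

```bash
cat >> plan.py <<'E'
def ball_tool(ball,yaw,tilt,off=.0165):
    r=rot(yaw,tilt,yaw-90); return np.array(ball)+r.apply([0,0,off]), r
def ball_now(off=.0165):
    s=sense(); r=R.from_euler('xyz',s['tool_rot']); z=r.as_matrix()[:,2]
    b=s['tcp_pos']-off*z; print('ball',b.round(4),'tool tilt',np.degrees(np.arccos(-z[2])).round(1),'F',s['ft_force'].round(1),'gap',round(float(s['finger_gap']),3)); return b
E
python3 - <<'E'
from plan import *
b=ball_now(); p=P();p.c=0
p.to(*ball_tool([b[0],b[1],.142],101,34),n=8).out()
E
```

```text
ball [ 0.5295 -0.1861  0.1323] tool tilt 0.1 F [-0.8  0.1 -5.1] gap 0.386
3 x [[0.004,0.0,-0.005],[0.0,0.024,0.0],0]
3 x [[0.005,0.0,-0.004],[0.0,0.024,0.0],0]
1 x [[0.006,0.0,-0.003],[0.0,0.024,-0.0],0]
1 x [[0.006,0.0,-0.003],[0.0,0.024,0.0],0]
```

play_rows([
  [[0.004, 0, -0.005], [0, 0.024, 0], 0],
  [[0.004, 0, -0.005], [0, 0.024, 0], 0],
  [[0.004, 0, -0.005], [0, 0.024, 0], 0],
  [[0.005, 0, -0.004], [0, 0.024, 0], 0],
  [[0.005, 0, -0.004], [0, 0.024, 0], 0],
  [[0.005, 0, -0.004], [0, 0.024, 0], 0],
  [[0.006, 0, -0.003], [0, 0.024, 0], 0],
  [[0.006, 0, -0.003], [0, 0.024, 0], 0],
])

```text
time_s: 22.38
tcp_pos: [0.528, -0.1776, 0.129]
tool_rot: [3.14, -0.607, 1.764]
ft_force: [-1.1, -0.6, -4.3]
finger_gap: 0.388
grip_force: 60.7
```

play_rows([
  [[0, 0, 0], [0, 0, 0], 0],
  [[0, 0, 0], [0, 0, 0], 0],
  [[0, 0, 0], [0, 0, 0], 0],
])

```text
time_s: 22.63
tcp_pos: [0.5282, -0.1771, 0.1289]
tool_rot: [3.141, -0.602, 1.764]
ft_force: [-0.7, 0.3, -3.6]
finger_gap: 0.387
grip_force: 60.8
```

```bash
python3 - <<'E'
from plan import *
b=ball_now(); snap('scene','s8.png',(220,90,420,240),4)
body_axis('red',b,(250,170,300,215))
p=P();p.c=0
p.to(*ball_tool([.535,-.30,.142],101,34),step=.02).out();p.rows=[];p.to(*ball_tool([.6204,-.3209,.142],101,34),step=.02).out()
E
```

```text
ball [ 0.53   -0.1863  0.1425] tool tilt 34.5 F [-0.7  0.3 -3.6] gap 0.387
168 svd axis tilt from vertical 3.2 head 104.2 | ball-mid tilt 1.6 head -175.1 L 0.08 foot centre [ 0.534 -0.186  0.013]
1 x [[-0.052,-0.009,-0.035],[0.0,-0.001,0.0],0]
1 x [[-0.052,-0.009,-0.035],[0.0,-0.0,0.0],0]
1 x [[-0.052,-0.009,-0.035],[0.0,-0.001,0.0],0]
1 x [[-0.052,-0.009,-0.035],[0.0,-0.0,0.0],0]
1 x [[-0.052,-0.009,-0.035],[0.0,-0.001,0.0],0]
1 x [[-0.052,-0.009,-0.035],[0.0,-0.0,0.0],0]
5 x [[-0.02,0.053,-0.014],[0.0,0.0,0.0],0]
```

Depth shows red upright within about 2°, its foot about 12 mm up. I'll carry it to the red mark.

play_rows([
  [[-0.026, -0.005, -0.018], [0, 0, 0], 0],
  [[-0.052, -0.009, -0.035], [0, 0, 0], 0],
  [[-0.052, -0.009, -0.035], [0, 0, 0], 0],
  [[-0.052, -0.009, -0.035], [0, 0, 0], 0],
  [[-0.052, -0.009, -0.035], [0, 0, 0], 0],
  [[-0.052, -0.009, -0.035], [0, 0, 0], 0],
  [[-0.026, -0.005, -0.018], [0, 0, 0], 0],
  [[0, 0, 0], [0, 0, 0], 0],
])

```text
time_s: 23.35
tcp_pos: [0.5329, -0.2943, 0.1273]
tool_rot: [-3.141, -0.602, 1.761]
ft_force: [-0.2, -0.6, -5.0]
finger_gap: 0.388
grip_force: 60.9
```

play_rows([
  [[-0.01, 0.027, -0.007], [0, 0, 0], 0],
  [[-0.02, 0.053, -0.014], [0, 0, 0], 0],
  [[-0.02, 0.053, -0.014], [0, 0, 0], 0],
  [[-0.02, 0.053, -0.014], [0, 0, 0], 0],
  [[-0.02, 0.053, -0.014], [0, 0, 0], 0],
  [[-0.01, 0.027, -0.007], [0, 0, 0], 0],
  [[0, 0, 0], [0, 0, 0], 0],
  [[0, 0, 0], [0, 0, 0], 0],
])

```text
time_s: 24.02
tcp_pos: [0.6112, -0.3104, 0.1273]
tool_rot: [3.141, -0.605, 1.763]
ft_force: [0.1, 0.2, -4.8]
finger_gap: 0.39
grip_force: 60.9
```

```bash
python3 - <<'E'
from plan import *
b=ball_now(); snap('scene','s9.png',(200,100,400,250),4)
body_axis('red',b,(215,165,250,215))
p=P();p.c=0
p.to(*ball_tool([.6175,-.3209,.1315],101,33),n=5).out()
E
```

```text
ball [ 0.613  -0.3196  0.1408] tool tilt 34.7 F [ 0.1  0.2 -4.8] gap 0.39
172 svd axis tilt from vertical 1.0 head -179.3 | ball-mid tilt 2.0 head 177.2 L 0.081 foot centre [ 0.618 -0.32   0.011]
5 x [[-0.005,0.003,0.005],[0.0,-0.002,0.0],0]
```

View pics/s9.png

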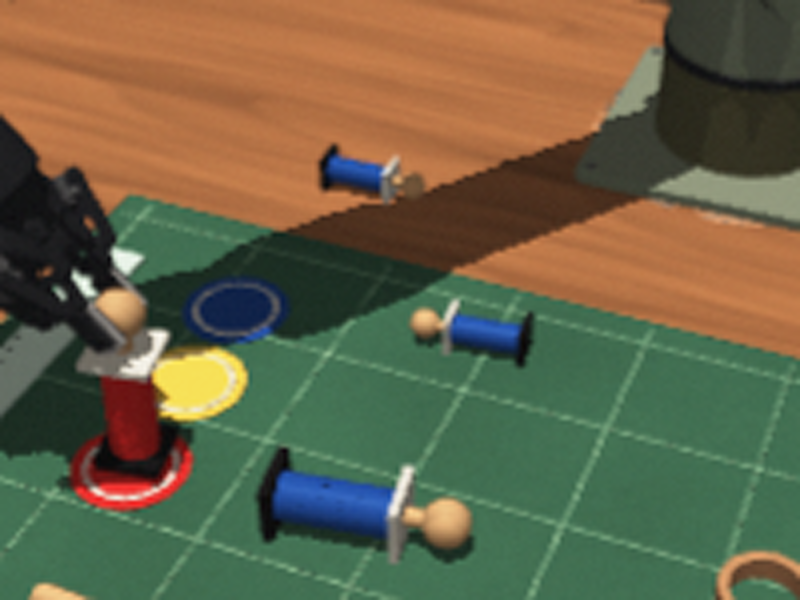

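Red is upright over its mark at (130,465). I'll lower it about 10 mm and open.

play_rows([
  [[-0.005, 0, 0.008], [0, 0, 0], 0],
  [[-0.005, 0, 0.008], [0, 0, 0], 0],
  [[-0.005, 0, 0.007], [0, 0, 0], 0],
  [[-0.003, 0, 0.004], [0, 0, 0], 0],
  [[0, 0, 0], [0, 0, 0], 0],
  [[0, 0, 0], [0, 0, 0], 0],
])

```text
time_s: 24.57
tcp_pos: [0.6109, -0.311, 0.1184]
tool_rot: [3.14, -0.605, 1.762]
ft_force: [-0.0, 0.5, -4.7]
finger_gap: 0.387
grip_force: 60.9
```

```bash
python3 - <<'E'
from plan import *
b=ball_now(); snap('scene','s10.png')
body_axis('red',b,(215,165,250,220))
E
```

```text
ball [ 0.6127 -0.3202  0.132 ] tool tilt 34.7 F [-0.   0.5 -4.7] gap 0.387
178 svd axis tilt from vertical 8.4 head -43.3 | ball-mid tilt 2.4 head 159.8 L 0.082 foot centre [ 0.618 -0.322  0.002]
```

play_rows([
  [[-0.002, 0, 0.003], [0, 0, 0], 0],
  [[-0.002, 0, 0.003], [0, 0, 0], 0],
  [[-0.001, 0, 0.001], [0, 0, 0], 0],
  [[0, 0, 0], [0, 0, 0], 0],
])

```text
time_s: 24.95
tcp_pos: [0.6113, -0.311, 0.1165]
tool_rot: [3.139, -0.605, 1.763]
ft_force: [0.4, -0.5, 4.2]
finger_gap: 0.388
grip_force: 61.7
```

play_rows([
  [[0, 0, 0], [0, 0, 0], 1],
  [[0, 0, 0], [0, 0, 0], 1],
  [[0, 0, 0], [0, 0, 0], 1],
  [[0, 0, 0], [0, 0, 0], 1],
  [[0, 0, 0], [0, 0, 0], 1],
  [[0, 0, 0], [0, 0, 0], 1],
  [[0, 0, -0.03], [0, 0, 0], 1],
  [[0, 0, -0.05], [0, 0, 0], 1],
])

```text
time_s: 25.62
tcp_pos: [0.6105, -0.3204, 0.1324]
tool_rot: [3.131, -0.598, 1.763]
ft_force: [-0.1, 0.7, -1.1]
finger_gap: 0.998
grip_force: 0.0
```

play_rows([
  [[0, 0, -0.1], [0, 0, 0], 1],
  [[0, 0, -0.1], [0, 0, 0], 1],
  [[0, 0, -0.1], [0, 0, 0], 1],
  [[0, 0, -0.06], [0, -0.03, 0], 1],
  [[0, 0, -0.06], [0, -0.03, 0], 1],
  [[0, 0, -0.06], [0, -0.03, 0], 1],
  [[0, 0, 0], [0, -0.03, 0], 1],
  [[0, 0, 0], [0, -0.03, 0], 1],
])

```text
time_s: 26.28
tcp_pos: [0.5888, -0.3689, 0.2493]
tool_rot: [3.114, -0.111, 1.748]
ft_force: [3.1, -1.2, -1.8]
finger_gap: 1.003
grip_force: 0.0
```

```bash
python3 - <<'E'
from plan import *
p=P();p.c=1;print(p.p,p.r.as_euler('xyz',degrees=True))
snap('scene','s11.png',(190,90,430,270),3.3)
body_axis('red',[.6127,-.3202,.130],(215,165,250,220))
p.to([.57,-.2,.27]).to([.6077,-.07,.13],r=rot(97.5)).out()
E
```

```text
[ 0.58884735 -0.36891074  0.24926756] [178.40665254  -6.34823746 100.1454641 ]
174 svd axis tilt from vertical 7.5 head -26.1 | ball-mid tilt 4.4 head 151.1 L 0.084 foot centre [ 0.621 -0.325  0.   ]
6 x [[0.095,0.006,-0.001],[0.0,0.0,0.0],1]
1 x [[0.05,0.026,0.073],[0.001,-0.005,0.002],1]
1 x [[0.051,0.026,0.072],[0.001,-0.005,0.002],1]
1 x [[0.053,0.026,0.072],[0.001,-0.005,0.002],1]
1 x [[0.054,0.026,0.071],[0.001,-0.005,0.002],1]
1 x [[0.055,0.026,0.07],[0.001,-0.005,0.002],1]
1 x [[0.057,0.026,0.069],[0.001,-0.005,0.002],1]
1 x [[0.058,0.026,0.068],[0.001,-0.005,0.002],1]
```

View pics/s11.png

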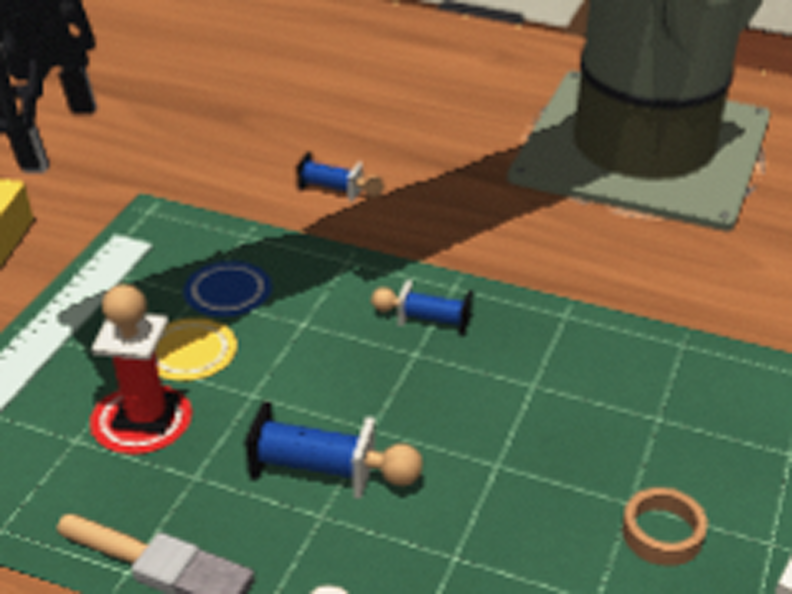

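Red stands on its mark at (140,415). The blue spool lies with its ball at (400,465) and foot at (262,440). That makes 14 pictures viewed, so I'll work by numbers from here.

```bash
cat >> plan.py <<'E'
def tan_ball(n,box,z=.025):
    p=np.load('/tmp/%s_p.npy'%n); u0,v0,u1,v1=box
    h=cv2.cvtColor(p[v0:v1,u0:u1],cv2.COLOR_RGB2HSV)
    m=((h[...,0]>10)&(h[...,0]<24)&(h[...,1]>90)&(h[...,2]>70))
    k,l,st,c=cv2.connectedComponentsWithStats(m.astype(np.uint8))
    i=1+np.argmax(st[1:,4]); print('ball px',c[i]+[u0,v0],st[i],atz(n,*(c[i]+[u0,v0]),z).round(4))
E
python3 - <<'E'
from plan import *
print(atz('scene',311.2,230.9,.025),atz('scene',269.4,223.3,.025))
tan_ball('scene',(300,218,325,245))
snap('top','t11.png'); tan_ball('top',(305,150,335,182))
p=P();p.c=1;p.to([.6077,-.07,.24],step=.034,r=rot(97.5)).out()
E
```

```text
[ 0.61103941 -0.0719239   0.025     ] [ 0.62793669 -0.19440722  0.025     ]
ball px [309.90410959 230.21232877] [  1   7  17  12 146] [ 0.61   -0.0763  0.025 ]
ball px [319.69064748 165.21582734] [  8  10  16  12 139] [ 0.6074 -0.0731  0.025 ]
1 x [[0.105,0.026,0.016],[0.001,-0.004,0.002],1]
1 x [[0.106,0.025,0.015],[0.001,-0.004,0.002],1]
1 x [[0.106,0.025,0.013],[0.001,-0.004,0.002],1]
1 x [[0.106,0.024,0.012],[0.001,-0.004,0.002],1]
1 x [[0.106,0.024,0.011],[0.001,-0.004,0.002],1]
1 x [[0.107,0.023,0.009],[0.001,-0.004,0.002],1]
1 x [[0.107,0.023,0.008],[0.001,-0.004,0.002],1]
1 x [[0.107,0.022,0.006],[0.001,-0.004,0.002],1]
1 x [[0.107,0.022,0.005],[0.001,-0.004,0.002],1]
```

play_rows([
  [[0.06, 0.015, 0.009], [0.001, -0.004, 0.002], 1],
  [[0.106, 0.026, 0.015], [0.001, -0.004, 0.002], 1],
  [[0.106, 0.025, 0.013], [0.001, -0.004, 0.002], 1],
  [[0.106, 0.024, 0.012], [0.001, -0.004, 0.002], 1],
  [[0.106, 0.024, 0.011], [0.001, -0.004, 0.002], 1],
  [[0.107, 0.023, 0.009], [0.001, -0.004, 0.002], 1],
  [[0.107, 0.023, 0.008], [0.001, -0.004, 0.002], 1],
  [[0.107, 0.022, 0.006], [0.001, -0.004, 0.002], 1],
])

```text
time_s: 27.05
tcp_pos: [0.6068, -0.1184, 0.2406]
tool_rot: [-3.138, -0.017, 1.695]
ft_force: [1.4, 0.5, -0.4]
finger_gap: 1.001
grip_force: 0.0
```

play_rows([
  [[0.107, 0.022, 0.005], [0.001, -0.004, 0.002], 1],
  [[0.047, 0.011, 0.007], [0, 0, 0], 1],
  [[0, 0, 0], [0, 0, 0], 1],
  [[0, 0, 0], [0, 0, 0], 1],
])

```text
time_s: 27.38
tcp_pos: [0.611, -0.0725, 0.2373]
tool_rot: [-3.135, -0.005, 1.691]
ft_force: [0.1, -1.9, -0.5]
finger_gap: 1.0
grip_force: 0.0
```

```bash
python3 - <<'E'
from plan import *
p=P();p.c=1;print(p.p,p.r.as_euler('xyz',degrees=True))
p.to([.6085,-.0705,.11],r=rot(97.5),n=5).out()
E
```

```text
[ 0.61098688 -0.07249555  0.23733049] [-179.59870721   -0.26844145   96.88608809]
1 x [[0.001,-0.001,0.085],[-0.0,-0.0,-0.001],1]
1 x [[0.001,-0.001,0.085],[-0.001,-0.0,-0.001],1]
1 x [[0.001,-0.001,0.085],[-0.0,-0.0,-0.001],1]
1 x [[0.001,-0.001,0.085],[-0.001,-0.0,-0.001],1]
1 x [[0.001,-0.001,0.085],[-0.0,-0.0,-0.001],1]
```

play_rows([
  [[0.001, -0.001, 0.085], [0, 0, -0.001], 1],
  [[0.001, -0.001, 0.085], [-0.001, 0, -0.001], 1],
  [[0.001, -0.001, 0.085], [0, 0, -0.001], 1],
  [[0.001, -0.001, 0.085], [-0.001, 0, -0.001], 1],
  [[0.001, -0.001, 0.085], [0, 0, 0], 1],
  [[0, 0, 0], [0, 0, 0], 1],
])

```text
time_s: 27.88
tcp_pos: [0.6065, -0.0724, 0.1059]
tool_rot: [-3.136, -0.006, 1.701]
ft_force: [-0.9, -0.3, -0.7]
finger_gap: 1.002
grip_force: 0.0
```

play_rows([
  [[0, 0, 0.067], [0, 0, 0], 1],
  [[0, 0, 0.067], [0, 0, 0], 1],
  [[0, 0, 0.067], [0, 0, 0], 1],
  [[0, 0, 0.067], [0, 0, 0], 1],
  [[0, 0, 0.067], [0, 0, 0], 1],
  [[0, 0, 0], [0, 0, 0], 1],
  [[0, 0, 0], [0, 0, 0], 1],
])

```text
time_s: 28.47
tcp_pos: [0.6087, -0.0715, 0.0103]
tool_rot: [-3.142, -0.004, 1.702]
ft_force: [0.6, 0.6, 1.3]
finger_gap: 1.0
grip_force: 0.0
```

play_rows([
  [[0, 0, 0], [0, 0, 0], 0],
  [[0, 0, 0], [0, 0, 0], 0],
  [[0, 0, 0], [0, 0, 0], 0],
  [[0, 0, 0], [0, 0, 0], 0],
  [[0, 0, 0], [0, 0, 0], 0],
  [[0, 0, 0], [0, 0, 0], 0],
  [[0, 0, 0], [0, 0, 0], 0],
  [[0, 0, 0], [0, 0, 0], 0],
])

```text
time_s: 29.13
tcp_pos: [0.6088, -0.0705, 0.0105]
tool_rot: [3.14, -0.004, 1.703]
ft_force: [-1.4, 0.1, 9.9]
finger_gap: 0.388
grip_force: 58.5
```

```bash
python3 - <<'E'
from plan import *
b=ball_now(.0145); p=P();p.c=0
d=np.array([np.cos(np.radians(97.5)),np.sin(np.radians(97.5)),0]); piv=b-.130*d-[0,0,.025]
for f in np.linspace(0,84,25)[1:]:
    c,s=np.cos(np.radians(f)),np.sin(np.radians(f))
    p.to(*ball_tool(piv+d*(.130*c-.025*s)+[0,0,.130*s+.025*c+.004*f/84],97.5,36*f/84,.0145),n=1)
p.out()
E
```

```text
ball [ 0.6088 -0.0705  0.025 ] tool tilt 0.2 F [-1.4  0.1  9.9] gap 0.388
1 x [[-0.005,0.0,-0.027],[0.001,0.007,0.0],0]
1 x [[-0.005,0.0,-0.027],[0.0,0.008,0.0],0]
1 x [[-0.006,0.0,-0.026],[0.0,0.008,0.0],0]
1 x [[-0.007,0.0,-0.026],[0.0,0.008,0.0],0]
1 x [[-0.008,0.0,-0.026],[0.0,0.008,0.0],0]
1 x [[-0.009,-0.0,-0.025],[0.0,0.008,0.0],0]
1 x [[-0.01,0.0,-0.025],[0.0,0.008,0.0],0]
1 x [[-0.011,0.0,-0.025],[0.0,0.008,0.0],0]
1 x [[-0.011,0.0,-0.024],[0.0,0.008,0.0],0]
1 x [[-0.012,0.0,-0.024],[0.0,0.008,0.0],0]
1 x [[-0.013,0.0,-0.023],[0.0,0.008,0.0],0]
1 x [[-0.014,0.0,-0.023],[0.0,0.008,0.0],0]
2 x [[-0.015,0.0,-0.022],[0.0,0.008,0.0],0]
1 x [[-0.016,0.0,-0.021],[0.0,0.008,0.0],0]
1 x [[-0.017,0.0,-0.02],[0.0,0.008,0.0],0]
1 x [[-0.018,0.0,-0.02],[0.0,0.008,0.0],0]
1 x [[-0.018,0.0,-0.019],[0.0,0.008,0.0],0]
2 x [[-0.019,0.0,-0.018],[0.0,0.008,0.0],0]
1 x [[-0.02,0.0,-0.017],[0.0,0.008,0.0],0]
1 x [[-0.02,0.0,-0.016],[0.0,0.008,0.0],0]
2 x [[-0.021,0.0,-0.015],[0.0,0.008,0.0],0]
```

play_rows([
  [[-0.005, 0, -0.027], [0.001, 0.008, 0], 0],
  [[-0.005, 0, -0.027], [0, 0.008, 0], 0],
  [[-0.006, 0, -0.026], [0, 0.008, 0], 0],
  [[-0.007, 0, -0.026], [0, 0.008, 0], 0],
  [[-0.008, 0, -0.026], [0, 0.008, 0], 0],
  [[-0.009, 0, -0.025], [0, 0.008, 0], 0],
  [[-0.01, 0, -0.025], [0, 0.008, 0], 0],
  [[-0.011, 0, -0.025], [0, 0.008, 0], 0],
])

```text
time_s: 29.8
tcp_pos: [0.6114, -0.0942, 0.0699]
tool_rot: [-3.138, -0.206, 1.702]
ft_force: [0.3, -0.1, -3.6]
finger_gap: 0.387
grip_force: 59.8
```

```bash
python3 - <<'E'
from plan import *
b=ball_now(.0145); snap('scene','s12.png')
body_axis('blue',b,(262,195,315,240))
E
```

```text
ball [ 0.6119 -0.0971  0.0841] tool tilt 11.8 F [ 0.3 -0.1 -3.6] gap 0.387
153 svd axis tilt from vertical 65.5 head 94.2 | ball-mid tilt 61.8 head 99.6 L 0.088 foot centre [ 0.631 -0.21   0.023]
```

play_rows([
  [[-0.011, 0, -0.024], [0, 0.008, 0], 0],
  [[-0.012, 0, -0.024], [0, 0.008, 0], 0],
  [[-0.013, 0, -0.023], [0, 0.008, 0], 0],
  [[-0.014, 0, -0.023], [0, 0.008, 0], 0],
  [[-0.015, 0, -0.022], [0, 0.008, 0], 0],
  [[-0.015, 0, -0.022], [0, 0.008, 0], 0],
  [[-0.016, 0, -0.021], [0, 0.008, 0], 0],
  [[-0.017, 0, -0.02], [0, 0.008, 0], 0],
])

```text
time_s: 30.52
tcp_pos: [0.6179, -0.1413, 0.1107]
tool_rot: [-3.138, -0.407, 1.702]
ft_force: [-0.4, -0.7, -6.0]
finger_gap: 0.389
grip_force: 59.9
```

play_rows([
  [[-0.018, 0, -0.02], [0, 0.008, 0], 0],
  [[-0.018, 0, -0.019], [0, 0.008, 0], 0],
  [[-0.019, 0, -0.018], [0, 0.008, 0], 0],
  [[-0.019, 0, -0.018], [0, 0.008, 0], 0],
  [[-0.02, 0, -0.017], [0, 0.008, 0], 0],
  [[-0.02, 0, -0.016], [0, 0.008, 0], 0],
  [[0, 0, 0], [0, 0, 0], 0],
  [[0, 0, 0], [0, 0, 0], 0],
])

```text
time_s: 31.18
tcp_pos: [0.6238, -0.1858, 0.1233]
tool_rot: [-3.137, -0.556, 1.7]
ft_force: [0.3, 1.1, -4.6]
finger_gap: 0.388
grip_force: 60.1
```

```bash
python3 - <<'E'
from plan import *
b=ball_now(.0145); snap('scene','s13.png')
body_axis('blue',b,(240,180,320,235))
E
```

```text
ball [ 0.6248 -0.1934  0.1356] tool tilt 31.9 F [ 0.3  1.1 -4.6] gap 0.388
24 svd axis tilt from vertical 33.4 head 99.2 | ball-mid tilt 25.0 head 105.7 L 0.086 foot centre [ 0.64  -0.246  0.018]
```

```bash
python3 - <<'E'
from plan import *
b=ball_now(.0145); p=P();p.c=0
p.to(*ball_tool([.49,-.20,.136],97.5,32,.0145),step=.021).out();p.rows=[]
p.to(*ball_tool([.49,-.20,.142],97.5,58,.0145),n=8).out()
E
```

```text
ball [ 0.625  -0.1927  0.136 ] tool tilt 31.9 F [ 0.3  0.4 -5. ] gap 0.383
2 x [[0.004,-0.064,0.003],[-0.0,0.0,0.0],0]
1 x [[0.004,-0.064,0.003],[-0.0,0.0,-0.0],0]
3 x [[0.004,-0.064,0.003],[-0.0,0.0,0.0],0]
1 x [[0.004,-0.064,0.003],[-0.0,0.0,-0.0],0]
2 x [[0.004,0.0,-0.003],[0.0,0.018,0.0],0]
3 x [[0.004,0.0,-0.002],[0.0,0.018,0.0],0]
1 x [[0.005,0.0,-0.002],[0.0,0.018,0.0],0]
2 x [[0.005,0.0,-0.001],[0.0,0.018,0.0],0]
```

play_rows([
  [[0.002, -0.032, 0.001], [0, 0, 0], 0],
  [[0.004, -0.064, 0.003], [0, 0, 0], 0],
  [[0.004, -0.064, 0.003], [0, 0, 0], 0],
  [[0.004, -0.064, 0.003], [0, 0, 0], 0],
  [[0.004, -0.064, 0.003], [0, 0, 0], 0],
  [[0.004, -0.064, 0.003], [0, 0, 0], 0],
  [[0.004, -0.064, 0.003], [0, 0, 0], 0],
  [[0.002, -0.032, 0.001], [0, 0, 0], 0],
])

```text
time_s: 31.9
tcp_pos: [0.4875, -0.193, 0.1243]
tool_rot: [-3.137, -0.556, 1.701]
ft_force: [0.5, -0.3, -4.5]
finger_gap: 0.39
grip_force: 60.3
```

play_rows([
  [[0.004, 0, -0.003], [0, 0.018, 0], 0],
  [[0.004, 0, -0.003], [0, 0.018, 0], 0],
  [[0.004, 0, -0.002], [0, 0.018, 0], 0],
  [[0.004, 0, -0.002], [0, 0.018, 0], 0],
  [[0.004, 0, -0.002], [0, 0.018, 0], 0],
  [[0.005, 0, -0.002], [0, 0.018, 0], 0],
  [[0, 0, 0], [0, 0, 0], 0],
  [[0, 0, 0], [0, 0, 0], 0],
])

```text
time_s: 32.57
tcp_pos: [0.4891, -0.1899, 0.1315]
tool_rot: [-3.136, -0.894, 1.699]
ft_force: [0.2, 0.5, -4.4]
finger_gap: 0.384
grip_force: 60.7
```

```bash
python3 - <<'E'
from plan import *
b=ball_now(.0145); snap('scene','s14.png')
body_axis('blue',b,(240,165,320,215))
E
```

```text
ball [ 0.4906 -0.2011  0.1406] tool tilt 51.2 F [ 0.2  0.5 -4.4] gap 0.384
36 svd axis tilt from vertical 86.6 head 62.1 | ball-mid tilt 44.9 head 57.1 L 0.214 foot centre [ 0.441 -0.278  0.049]
```

```bash
cat >> plan.py <<'E'
def pix(n,X):
    m=camera_model(n); return cv2.projectPoints(np.array([X],float),np.array(m['rvec'],float),np.array(m['tvec'],float),np.array(m['mtx']),np.array(m['dist_coeffs']))[0][0,0]
E
python3 - <<'E'
from plan import *
b=ball_now(.0145)
for L in (.04,.08,.12): print(L,pix('scene',b-[0,0.1*L,L]))
p=np.load('/tmp/scene_p.npy').astype(int); o=p[...,2];m=(o>70)&(o>1.5*p[...,:2].max(-1))
k,l,st,c=cv2.connectedComponentsWithStats(m.astype(np.uint8))
for i in range(1,k):
    if st[i,4]>15 and 220<c[i][0]<420 and 110<c[i][1]<260: print(st[i],c[i].round(1))
E
```

```text
ball [ 0.4908 -0.2009  0.1411] tool tilt 51.2 F [ 0.1  0.1 -4.2] gap 0.384
0.04 [284.92792984 174.07195025]
0.08 [284.35408811 183.96622391]
0.12 [283.80730572 193.3738421 ]
[283 140  13   6  43] [288.5 142.4]
[263 169   9  13  27] [268.6 174.9]
[254 172  14  10  84] [261.4 175.7]
[313 179  17   8 105] [320.9 182.6]
[279 186   6  12  43] [281.5 190.5]
```

```bash
sed -i 's/q\[...,o\]>70)/q[...,o]>30)/' plan.py; python3 - <<'E'
from plan import *
b=ball_now(.0145); body_axis('blue',b,(273,176,297,206))
snap('top','t14.png'); print(pix('top',b),pix('top',b-[0,0,.12]))
p=np.load('/tmp/scene_p.npy')[172:208:3,272:298:2]
for r in p: print(' '.join('%02x%02x%02x'%tuple(x) for x in r))
E
```

```text
ball [ 0.4908 -0.2009  0.1411] tool tilt 51.2 F [ 0.1  0.1 -4.2] gap 0.384
140 svd axis tilt from vertical 11.1 head 103.3 | ball-mid tilt 8.9 head 112.1 L 0.082 foot centre [ 0.498 -0.22   0.013]
[371.01042189 197.56646075] [366.0562094  206.71575148]
407051 427052 67685f 6d6660 e2dbcd 8c887f 595551 5f5141 6c6861 6d6861 847e75 818f7b 406e51
315960 566e58 696c61 6d6961 7a756c 6d6861 6c6860 6d6963 6c675f eeeae1 c7c5b5 427052 416f51
345d60 427254 3a6449 233e47 0f2244 1c2d4c 636364 797671 948f85 ccc6b8 426d50 427152 427052
416e50 3c664b 1a2b20 0e203e 0f2145 0f2144 0e2246 112345 0e1e40 3b664f 416f51 437053 406d50
1d2e23 1b2c21 172822 0f2143 102246 112447 0c1f44 0f2244 132640 406d51 406e50 406b4f 416f50
1c2d22 1c2d22 1d2e33 0e2042 0e234a 12244b 112245 102144 0f2132 416e50 406c4f 3f6a4f 426f51
1d2d24 15231b 101931 102246 11254c 132e62 102246 102143 1e2d31 1f2f25 1d2e22 1c2d23 3f6c50
1a2a20 171415 0c1934 0f2146 0f254c 132851 102146 102042 0b0b0e 0f110f 1b2b22 182a1f 18291f
0f1511 0b0d0d 0a0d15 122142 102245 12244b 0f2144 0f1a31 0b0b0c 192820 1a291f 1a2b21 213327
31503b 111713 0d0d0d 0e0e0f 151315 181617 1a1818 1a1919 151b17 1b2b20 1a2a1f 19291f 31553d
24372a 1b2d21 1c2e23 1a2d22 1c2e24 17231c 111813 101613 213528 365c44 243d2e 32553e 3e6c4f
427051 437254 437353 427151 427053 427153 426f52 355d44 416f51 416e51 416c50 406c50 416e52
```

```bash
python3 - <<'E'
from plan import *
p=P();p.c=0
p.to(*ball_tool([.4908,-.2009,.144],97.5,60.5,.0145),n=4).out();p.rows=[]
p.to(*ball_tool([.423,-.336,.144],97.5,60.5,.0145),step=.021).out()
E
```

```text
1 x [[0.004,0.0,-0.002],[-0.0,0.013,-0.0],0]
1 x [[0.004,0.0,-0.001],[-0.0,0.013,0.0],0]
1 x [[0.004,0.0,-0.001],[-0.0,0.013,-0.0],0]
1 x [[0.004,0.0,-0.001],[-0.0,0.013,0.0],0]
8 x [[-0.026,-0.035,-0.045],[0.0,0.0,0.0],0]
```

play_rows([
  [[0.004, 0, -0.002], [0, 0.013, 0], 0],
  [[0.004, 0, -0.001], [0, 0.013, 0], 0],
  [[0.004, 0, -0.001], [0, 0.013, 0], 0],
  [[0.004, 0, -0.001], [0, 0.013, 0], 0],
  [[0, 0, 0], [0, 0, 0], 0],
])

```text
time_s: 33.08
tcp_pos: [0.4887, -0.1886, 0.1362]
tool_rot: [-3.134, -1.06, 1.696]
ft_force: [-0.9, 0.7, -5.3]
finger_gap: 0.391
grip_force: 60.7
```

play_rows([
  [[-0.013, -0.018, -0.023], [0, 0, 0], 0],
  [[-0.026, -0.035, -0.045], [0, 0, 0], 0],
  [[-0.026, -0.035, -0.045], [0, 0, 0], 0],
  [[-0.026, -0.035, -0.045], [0, 0, 0], 0],
  [[-0.026, -0.035, -0.045], [0, 0, 0], 0],
  [[-0.026, -0.035, -0.045], [0, 0, 0], 0],
  [[-0.026, -0.035, -0.045], [0, 0, 0], 0],
  [[-0.026, -0.035, -0.045], [0, 0, 0], 0],
])

```text
time_s: 33.75
tcp_pos: [0.4256, -0.3164, 0.1362]
tool_rot: [-3.136, -1.056, 1.698]
ft_force: [-0.2, 0.4, -4.6]
finger_gap: 0.385
grip_force: 60.7
```

play_rows([
  [[-0.013, -0.018, -0.023], [0, 0, 0], 0],
  [[0, 0, 0], [0, 0, 0], 0],
  [[0, 0, 0], [0, 0, 0], 0],
])

```text
time_s: 34.0
tcp_pos: [0.4218, -0.324, 0.1359]
tool_rot: [-3.136, -1.058, 1.698]
ft_force: [0.6, 0.8, -4.9]
finger_gap: 0.387
grip_force: 60.7
```

```bash
python3 - <<'E'
from plan import *
b=ball_now(.0145); snap('scene','s15.png')
a=pix('scene',b); f=pix('scene',b-[0,0,.11]);print(a,f)
body_axis('blue',b,(int(f[0])-11,int(a[1])+10,int(f[0])+12,int(f[1])-2))
E
```

```text
ball [ 0.4235 -0.3365  0.143 ] tool tilt 60.6 F [ 0.6  0.8 -4.9] gap 0.387
[255.13546468 141.38841967] [258.52745982 169.21572067]
63 svd axis tilt from vertical 15.0 head -41.0 | ball-mid tilt 4.4 head 166.1 L 0.063 foot centre [ 0.433 -0.339  0.013]
```

play_rows([
  [[-0.008, 0, 0.0045], [0, 0, 0], 0],
  [[-0.008, 0, 0.0045], [0, 0, 0], 0],
  [[-0.008, 0, 0.0045], [0, 0, 0], 0],
  [[-0.005, 0, 0.003], [0, 0, 0], 0],
  [[0, 0, 0], [0, 0, 0], 0],
  [[0, 0, 0], [0, 0, 0], 0],
])

```text
time_s: 34.55
tcp_pos: [0.4217, -0.3236, 0.1254]
tool_rot: [-3.136, -1.06, 1.698]
ft_force: [0.2, -0.0, -4.8]
finger_gap: 0.389
grip_force: 60.8
```

play_rows([
  [[-0.003, 0, 0.002], [0, 0, 0], 0],
  [[0, 0, 0], [0, 0, 0], 0],
])

```text
time_s: 34.72
tcp_pos: [0.4217, -0.3236, 0.1243]
tool_rot: [-3.136, -1.06, 1.698]
ft_force: [-0.4, -0.2, -4.5]
finger_gap: 0.386
grip_force: 60.8
```

play_rows([
  [[-0.003, 0, 0.002], [0, 0, 0], 0],
  [[0, 0, 0], [0, 0, 0], 0],
])

```text
time_s: 34.88
tcp_pos: [0.4216, -0.3235, 0.1232]
tool_rot: [-3.136, -1.06, 1.698]
ft_force: [-0.1, 0.7, -4.7]
finger_gap: 0.389
grip_force: 60.8
```

play_rows([
  [[-0.004, 0, 0.0025], [0, 0, 0], 0],
  [[0, 0, 0], [0, 0, 0], 0],
  [[0, 0, 0], [0, 0, 0], 0],
])

```text
time_s: 35.13
tcp_pos: [0.4217, -0.3234, 0.122]
tool_rot: [-3.136, -1.06, 1.698]
ft_force: [-0.2, 0.7, -4.0]
finger_gap: 0.388
grip_force: 60.9
```

play_rows([
  [[-0.004, 0, 0.0025], [0, 0, 0], 0],
  [[0, 0, 0], [0, 0, 0], 0],
  [[0, 0, 0], [0, 0, 0], 0],
])

```text
time_s: 35.38
tcp_pos: [0.4219, -0.3232, 0.1217]
tool_rot: [-3.139, -1.061, 1.701]
ft_force: [0.3, -2.7, 9.6]
finger_gap: 0.387
grip_force: 61.6
```

```bash
python3 - <<'E'
from plan import *
b=ball_now(.0145); snap('scene','s16.png')
a=pix('scene',b); f=pix('scene',b-[0,0,.11])
body_axis('blue',b,(int(f[0])-14,int(a[1])+8,int(f[0])+14,int(f[1])))
E
```

```text
ball [ 0.4236 -0.3358  0.1288] tool tilt 60.8 F [ 0.3 -2.7  9.6] gap 0.387
70 svd axis tilt from vertical 6.7 head -50.4 | ball-mid tilt 3.6 head 176.8 L 0.066 foot centre [ 0.432 -0.336 -0.001]
```

play_rows([
  [[0, 0, 0], [0, 0, 0], 1],
  [[0, 0, 0], [0, 0, 0], 1],
  [[0, 0, 0], [0, 0, 0], 1],
  [[0, 0, 0], [0, 0, 0], 1],
  [[0, 0, 0], [0, 0, 0], 1],
  [[0, 0, 0], [0, 0, 0], 1],
  [[0, 0, -0.03], [0, 0, 0], 1],
  [[0, 0, -0.05], [0, 0, 0], 1],
])

```text
time_s: 36.1
tcp_pos: [0.4244, -0.3437, 0.1324]
tool_rot: [-3.135, -1.061, 1.698]
ft_force: [0.8, 0.6, 1.2]
finger_gap: 1.003
grip_force: 0.0
```

play_rows([
  [[0, 0, -0.08], [0, 0, 0], 1],
  [[0, 0, -0.08], [0, 0, 0], 1],
  [[0, 0, -0.08], [0, 0, 0], 1],
  [[0.05, 0, -0.03], [0, 0, 0], 1],
  [[0.08, 0, -0.04], [0, 0, 0], 1],
  [[0.08, 0, -0.04], [0, 0, 0], 1],
  [[0, 0, 0], [0, 0, 0], 1],
  [[0, 0, 0], [0, 0, 0], 1],
])

```text
time_s: 36.77
tcp_pos: [0.4115, -0.356, 0.2271]
tool_rot: [3.119, -1.036, 1.705]
ft_force: [-0.4, 0.5, -1.9]
finger_gap: 1.002
grip_force: 0.0
```

```bash
python3 - <<'E'
from plan import *
print(sense()['tcp_pos'],sense()['ft_force'].round(1),sense()['time_s'])
snap('scene','s17.png'); snap('top','t17.png')
for col,x,y in(('red',.618,-.321),('blue',.428,-.336)):
    b=np.array([x,y,.13]);a=pix('scene',b); f=pix('scene',b-[0,0,.11])
    body_axis(col,b,(int(f[0])-14,int(a[1])+8,int(f[0])+14,int(f[1])))
# ball top highest points by depth in scene/top near each, white plate centroid in top
for n,x,y in(('red',.618,-.321),('blue',.428,-.336)):
    q=pix('top',[x,y,.13]); u,v=np.round(q).astype(int)
    P_=np.array([dep('top',i,j) for i in range(u-14,u+15) for j in range(v-14,v+15)])
    k=(P_[:,2]>.115)&(P_[:,2]<.17); w=(P_[:,2]>.09)&(P_[:,2]<.108); print(n,'ball n',k.sum(),P_[k].mean(0).round(4),'max z',P_[k,2].max() if k.any() else 0,'plate',w.sum(),P_[w].mean(0).round(4))
h=np.array([dep('top',u,v) for u in range(140,190,3) for v in range(150,222,3)])
w=R.from_euler('z',WY,degrees=True).inv().apply(h-[*WO,0])
k=(abs(w[:,0])<.055)&(abs(w[:,1])<.045)&((abs(w[:,0])>.02)|(abs(w[:,1])>.02))&(w[:,2]<.1)
A=np.c_[w[k,:2],np.ones(k.sum())]; print('hatch plane',np.linalg.lstsq(A,w[k,2],rcond=None)[0],k.sum())
E
```

```text
[ 0.41153709 -0.35595933  0.22706644] [-0.4  0.5 -1.9] 36.7667
92 svd axis tilt from vertical 20.7 head -36.9 | ball-mid tilt 3.8 head 124.4 L 0.071 foot centre [ 0.623 -0.328  0.   ]
70 svd axis tilt from vertical 8.4 head -43.1 | ball-mid tilt 1.8 head 152.0 L 0.07 foot centre [ 0.432 -0.338  0.   ]
red ball n 152 [ 0.611  -0.3151  0.14  ] max z 0.15046561385859847 plate 208 [ 0.6071 -0.3131  0.099 ]
blue ball n 161 [ 0.4237 -0.3295  0.1413] max z 0.15116192410769225 plate 223 [ 0.4211 -0.3266  0.0997]
hatch plane [0.00302824 0.00663248 0.07515999] 129
```

```bash
python3 -c "
from cell import *
print(hand_in())"
```

```text
the job is handed in; nothing more can be done
None
```

The job is handed in, with no verdict returned: by my last camera measurements the cassette is in the bay under a flush hatch, and the red and blue spools stand upright within about 10 mm of their marks (no yellow spool was present).

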